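# Set the eccentric guide roller to the setting gauge

## Robot

A 6-joint arm with a two-finger parallel gripper is mounted at the origin on the work surface. World frame = base frame: x ahead of the robot, y to its left, z up, the work surface at z = 0. Lengths are in m, angles in rad, forces in N, time in s.
With the tool pointing down it reaches from about 0.4 to 0.825 m from the base axis. Payload 7 kg.
Tool frame: the origin (TCP) lies on the centre line of the jaws, within the pads' length; the fingertips stand 25 mm ahead of it and the grasp point (between the pads) lies 6 mm ahead of it; z points along the fingers, y is the direction in which the jaws open and shut (so a half turn about z gives the same grasp; the last joint's range is limited). The gripper opens to 88 mm and grips with 3 to 60 N. Pads are 19 mm wide; open, the fingers measure 130 mm over their backs; the gripper's body (78 mm by 193 mm) begins 47 mm behind the grasp point.
Start: joints at [0.288, 0.359, 0.012, 0, -1.224, -0.288], TCP at [0.675, -0, 0.252] pointing down, gripper open.
Joint ranges: [-3.07, 3.07], [-1.43, 2.12], [-1.02, 1.25], [-3.03, 1.67], [-3.05, -0], [-3.03, 3.03]. Speed limits (rad/s): [2.39, 2.39, 3.01, 3.14, 3.14, 3.14].

## Interface

Orientations are given as [roll, pitch, yaw] about the fixed x, y, z axes, in that order (R = Rz(yaw) Ry(pitch) Rx(roll)).
In Python, from station import * gives the robot as it stands. The module is installed in compiled form; this text tells all that it offers.
- The arm moves only by the tool step_arm, never from a script. Its argument "commands" is text: rows parted by semicolons, each of 6 numbers parted by spaces: the shift along the tool's x, y, z in mm, then the turn, a rotation vector about the tool's x, y, z in rad. A call has 1 to 8 rows; each row shifts and turns the commanded pose from where the row before left it, along the tool's axes as they then stand; what a row does not reach is not made up. A row lasts 1/8 s, in which the tool goes at most 62.5 mm and 10.7 degrees, less where a joint would pass 70% of its speed; a pose out of reach is approached as far as the arm can. A call is refused whole if a number of a shift passes 62.5 or a number of a turn 0.188, either way. A call with a gripper value outside its range is refused whole. "jaw" is the finger opening in mm, from 0 to 87.6, set as the call begins (left out, the last holds). The fingers move at their own pace and stop on an object; "grip_force" is the grip in N (left out, the last holds). Time passes only in rows, so rows that do not move let the fingers close. It gives the time, the measured TCP pose, the force and the opening at its end, in the units of the state.
- get_state(): the state, without advancing time (a new reading comes with each control period).
- grab_frame(name): name is "scene" or "side" or "wrist"; returns a dict with "frame" (384x512x3 uint8, red, green, blue), "fovy" (degrees; the focal length in pixels is half the picture's height over the tangent of half this angle, whatever the lens; pixels are square), "cx", "cy" (the principal point, pixels), "k1" (the pictures are not rectified: a ray, as slopes to the right and down, at radius r is drawn at 1 + k1 r^2 times it, then the intrinsics apply), "rvec" (rotation vector, rad) and "tvec" (3), from world to camera coordinates, as OpenCV has them; the wrist camera has in their place "tool_from_camera" (4x4, takes a point from camera to tool coordinates, whose origin is the TCP and whose axes are the flange's). Camera axes: x right, y down, z forward; pixel columns grow to the right and rows downward; lengths in m; the calibration is good to about 2 mm. A picture is of the moment at which its call begins: read the wrist's pose just before it. There is no depth.
- job_done(): hands the job in, once; it reports no verdict.
Trained networks look in a picture, given as the dict that the camera call returned (one of the last four; its "shot" number tells which), for a name from the list of things; names that differ only in an ending like _2 or _b are one class to them, and where a whole thing is asked for, a point or a joint stands for the part that bears it (a point fixed in the world has none). Each returns a list of dicts, best first, with "conf" (0 to 1); they miss things now and then, are a little off and sometimes report something else, mostly with a low value. They report only what shows in the picture. A call takes as long as a camera call. They do not tell look-alikes from the thing itself.
- recognise(picture, name): "pixel" ([column, row] in pixels, amid what is visible of it).
The state is a dict: "t": time; "q": joint angles; "qd": joint speeds; "joint_efforts": joint torques, N m; "eef_pos": TCP position; "ee_rot": TCP orientation; "force": force on the tool from outside, world axes, zero at the start; "moment": the same for the moment, N m; "width": finger opening in m.
Only numpy, scipy, OpenCV 4.12 (cv2) and the standard library are available. Lean on these libraries where they do the work, as an engineer would, in place of code of your own. Each camera call takes 0.05 s, during which the arm holds its last target.

## Task

Set the profile guide's roller to the setting gauge. Back the roller well off with its eccentric bolt if it is not so already, take the gauge with the thin foot out of the tooling tray, hook its foot under the hold-down lip opposite the roller with the gauge tilted, swing it down flat on the bed and let go. Then turn the bolt until the roller just touches the gauge, or leaves at most a millimetre of play, without jamming it, and let go; check it by sliding the gauge along the bed under the lip, either way, until it is right out of the roller, leave it there flat on the bed, and do not disturb the other things on the bench.

Things in the scene. Friction and masses are not known exactly. Their poses are not given: they have to be found in the camera images.
- guide: Profile guide station, fixed; blue base plate 155 x 250 x 12 mm. Origin: on its underside (bench), base x -70 to 85; y runs along the line (250 mm way), x across it from the fence (far side) to the roller (robot side). Guide figures below: mm in this frame. Steel bed, top z 22, x -40 to 37, full length. The gauge's section (54 wide with foot) is wider than the 48 mm channel: it must go in tilted.
- lip_edge (a point): Middle of the hold-down lip's edge: x -25, y 0, z 34 of the guide; axes as guide. The lip runs the full length (y -125 to 125) along the fence, underside z 31, top z 37 (low screw heads to 40), and overhangs the bed by 15 mm: fence face below it at x -40. Tilted 20 degrees, foot low, the gauge's foot goes 9 mm under before its body meets the lip.
- rear_rail (a point): Middle of the channel's other side: x 23, y 0, z 34 of the guide. The rear rail's face lies at x 23, its top at z 34, it is 14 mm thick and runs from 40 mm either side of y 0 out to both ends of the bed; the roller stands in the opening between. Above, 55 mm are free between the lip edge and the bolt head; tilted 25 degrees, foot low, the gauge is 49 mm wide and comes down between them.
- cam (a joint): Angle of the eccentric bolt, rad, counter-clockwise from above positive, limits -2.2 and 2.2; stiff (0.2 N m), stays where left. Bolt axis at x 44, y 0 of the guide; roller axis at x 44 + 7 cos(angle), y 7 sin(angle). Gap from lip edge to roller rim = 39 + 7 cos(angle) mm: 46 at 0 (backed off), 40 (the gauge's width) at +1.43 or -1.43; either will do. Starts anywhere.
- cam_head (a point): Middle of the bolt's hexagon head, on the bolt axis, 60 mm above the bench; steel, 24 mm across flats, z 48 to 72, to be gripped from above. Collar and roller lie below it. Its x axis turns with the bolt: normal to one pair of flats (others at 60 and 120 degrees) and pointing along the throw, as does the punch mark on the head.
- roller_axis (a point): Centre of the steel guide roller, diameter 60 mm, z 24 to 38 above the bench; spins freely on the bolt's eccentric. Its distance from the lip edge along the guide's x, less 30 mm, is the gap. With the gap at 44 mm or more the gauge swings down past the roller with 2 mm to spare or better; 42.5 is the least.
- gauge: Setting gauge, loose aluminium section 100 mm long (y), 0.25 to 0.4 kg. Origin: centre of the body's underside. Body 40 wide (x -20 to 20), 22 high. Only it has a thin foot: along the lower -x edge, x -34 to -20, z 0 to 4. Seated: axes as the guide's, foot under the lip, origin near x -5, z 22 of the guide. Starts flat in a tray bay, foot to the tray's +y (yaw about -90 degrees to the tray).
- gauge_foot (a point): Middle of the gauge's foot tip, at the underside: x -34, y 0, z 0 of the gauge; axes as the gauge
- gauge_web (a point): Middle of the gauge's upright web, where to grip: x -10, y 0, z 46 of the gauge; axes as the gauge. The web is 12 thick (x -16 to -4), as long as the gauge, and stands from z 22 to z 62.
- tray: Grey open tooling tray, fixed, 128 x 270 (y) x 20 mm high, walls and floor 4 mm, three bays side by side along y, one setting piece in each, in any order. Origin: centre of the underside. Tray and guide may change sides.
- piece_t: Bystander: setting piece of T section in the tray, 100 x 56 mm, body 22 high, web in the middle up to 52 mm, no foot; origin centre of underside
- piece_l: Bystander: setting piece of L section in the tray, 100 x 34 mm, body 22 high, web along one side up to 62 mm, no foot; origin centre of underside
- screw: Bystander: dark stack of screw elements standing between tray and guide, diameter 44, height 85 mm; origin centre of underside
- calibrator: Bystander: calibrator half, a 70 x 120 x 45 mm steel block with blue top, beyond the work; origin centre of underside
There are look-alikes about, which are no part of the job. What is shaped like the gauge but orange is not meant.

How it is judged:
By the outcome, as a careful person would: the job done as asked, in the order asked, and still so for the second after the job is handed in, with the robot touching nothing.
It also fails if it takes over 70 s, if anything falls off the work surface, if the arm or the gripper's body presses on something with over 40 N, if the wrist force passes 120 N, or if a joint passes its speed limit or range.

## Working session

There is one attempt and no reset: what is moved stays moved. The work goes in short steps, Python scripts to look and compute and a tool call to move; the robot and the scene stay as the last step left them, time stands still between calls to the robot, and variables do not carry over. Pictures are saved under pics/ and viewed, and the job is handed in when it is done.

Besides the shell and the picture viewer there is one more tool, called in YAML: its name, and indented under it one key for each argument. step_arm: Moves the arm, as the interface text tells. Its arguments: {"type":"object","properties":{"commands":{"type":"string"},"jaw":{"type":"number"},"grip_force":{"type":"number"}},"required":["commands"]}

```bash
ls; mkdir -p pics
cat > h.py <<'E'
from station import *
import numpy as np, cv2
from scipy.spatial.transform import Rotation as Rn
def save(p,name): cv2.imwrite('pics/'+name,cv2.cvtColor(p['frame'] if isinstance(p,dict) else p,cv2.COLOR_RGB2BGR))
def cam(p,state=None):
    f=p['frame'].shape[0]/2/np.tan(np.radians(p['fovy'])/2)
    if 'rvec' in p:
        R=Rn.from_rotvec(np.ravel(p['rvec'])).as_matrix(); t=np.ravel(p['tvec'])
    else:
        T=np.array(p['tool_from_camera']); 
        Rw=Rn.from_euler('xyz',state['ee_rot']).as_matrix(); pw=np.array(state['eef_pos'])
        Rc=Rw@T[:3,:3]; c=Rw@T[:3,3]+pw
        R=Rc.T; t=-R@c
    return f,R,t
def proj(p,X,state=None):
    f,R,t=cam(p,state); X=np.atleast_2d(X); c=X@R.T+t
    s=c[:,:2]/c[:,2:]; r2=(s**2).sum(1,keepdims=True)
    return s*(1+p['k1']*r2)*f+[p['cx'],p['cy']]
def ray(p,px,state=None):
    f,R,t=cam(p,state); d=(np.array(px,float)-[p['cx'],p['cy']])/f
    s=d.copy()
    for _ in range(30): s=d/(1+p['k1']*(s@s))
    v=R.T@np.array([s[0],s[1],1]); return -R.T@t, v
def onz(p,px,z,state=None):
    c,v=ray(p,px,state); return c+v*(z-c[2])/v[2]
def tri(rs):
    A=0;b=0
    for c,v in rs:
        v=v/np.linalg.norm(v); M=np.eye(3)-np.outer(v,v); A=A+M; b=b+M@c
    return np.linalg.solve(A,b)
E
python3 - <<'E'
from h import *
s=get_state(); print(s)
for n in ['scene','side','wrist']:
    p=grab_frame(n); save(p,n+'0.png'); print(n,{k:p[k] for k in p if k!='frame'})
    for k in ['guide','tray','gauge','gauge_web','gauge_foot','cam_head','roller_axis','lip_edge','rear_rail','screw','calibrator','piece_t','piece_l']:
        r=recognise(p,k); print(k,[(np.round(d['pixel']).tolist(),round(d['conf'],2)) for d in r[:3]])
E
```

```text
pics
{'t': 0.0, 'q': array([ 2.88132255e-01,  3.59369828e-01,  1.10490268e-02, -4.00448034e-04,
       -1.22407871e+00, -2.88121300e-01]), 'qd': array([-0.00094593, -0.00037012, -0.00146397,  0.00071726,  0.00029798,
        0.00112146]), 'joint_efforts': array([-8.00930356e-04, -5.82726967e+01,  2.93058443e+01,  6.99745238e+00,
        6.93249181e-03, -2.06530804e-04]), 'eef_pos': array([6.74544077e-01, 1.33003659e-05, 2.50620334e-01]), 'ee_rot': array([ 3.13994858e+00, -9.46685258e-05, -1.57092167e+00]), 'force': array([ 0.59151456, -0.28863217,  0.65714198]), 'moment': array([0.01058891, 0.02311277, 0.03565639]), 'width': 0.08749667744828632}
scene {'fovy': 42.90408122679854, 'cx': 262.92865057085623, 'cy': 185.62155480763164, 'k1': 0.004445272594573277, 'rvec': array([ 0.68243718,  2.65389976, -1.1061453 ]), 'tvec': array([ 0.52679164, -0.18624384,  1.59805625]), 'shot': 1}
guide [([246.0, 147.0], 0.94)]
tray [([305.0, 258.0], 0.59)]
gauge [([367.0, 225.0], 0.81), ([258.0, 132.0], 0.75), ([304.0, 244.0], 0.62)]
gauge_web [([368.0, 223.0], 0.93), ([301.0, 241.0], 0.74), ([277.0, 1
[... 1494 characters left out ...]
       7.79391341e-02],
       [ 9.99999585e-01,  7.15548735e-04, -5.64414801e-04,
         2.37657440e-04],
       [ 7.48122504e-04, -2.90832744e-01,  9.56773618e-01,
        -1.32961816e-01],
       [ 0.00000000e+00,  0.00000000e+00,  0.00000000e+00,
         1.00000000e+00]]), 'shot': 3}
guide [([384.0, 37.0], 0.66)]
tray [([294.0, 232.0], 0.6)]
gauge [([314.0, 319.0], 0.33)]
gauge_web [([315.0, 319.0], 0.88)]
gauge_foot [([316.0, 322.0], 0.78)]
cam_head []
roller_axis []
lip_edge [([382.0, 36.0], 0.88)]
rear_rail [([379.0, 39.0], 0.63)]
screw [([363.0, 180.0], 0.92)]
calibrator [([168.0, 160.0], 0.81), ([378.0, 39.0], 0.45)]
piece_t [([308.0, 254.0], 0.8)]
piece_l [([308.0, 254.0], 0.8)]
```

Run:
```python
import cv2,numpy as np
a=cv2.imread('pics/scene0.png')[80:300,160:420]; cv2.imwrite('pics/scene0z.png',cv2.resize(a,None,fx=3,fy=2.7,interpolation=2)[:600,:800])
a=cv2.imread('pics/side0.png')[110:350,110:400]; cv2.imwrite('pics/side0z.png',cv2.resize(a,None,fx=2.5,fy=2.5,interpolation=2))
```

```text
(no output)
```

View pics/scene0z.png

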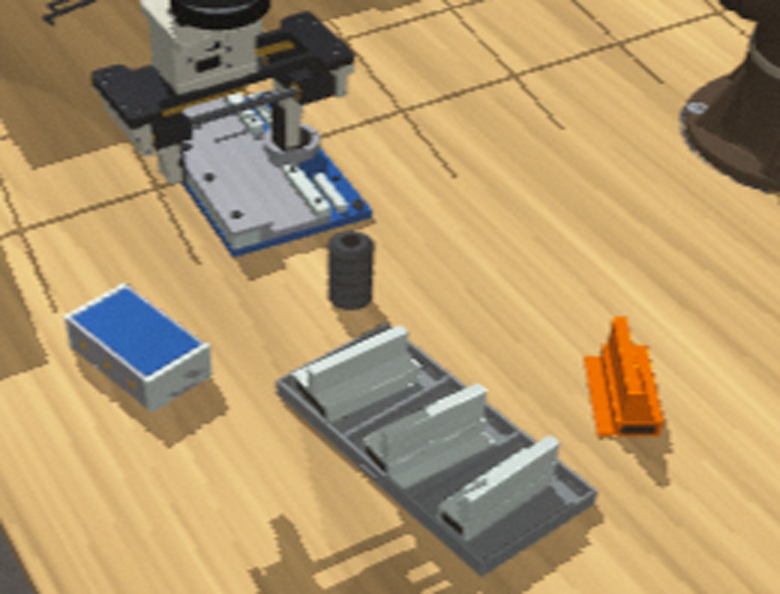

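View pics/side0z.png

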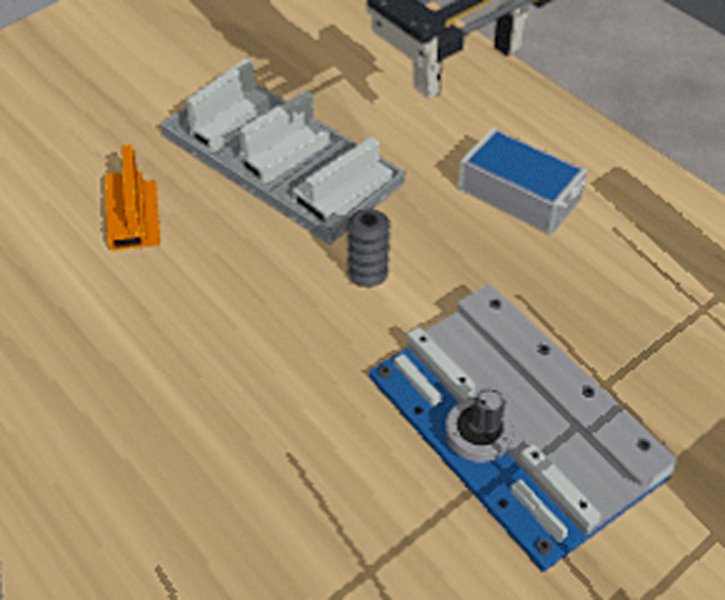

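View pics/wrist0.png

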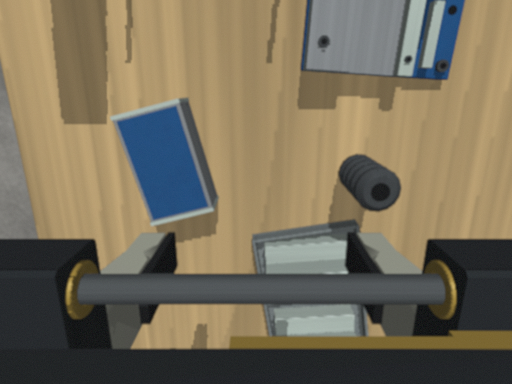

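Run:
```python
import cv2,numpy as np
a=cv2.imread('pics/scene0.png')[180:300,245:365]; a=cv2.resize(a,None,fx=5,fy=5,interpolation=2)
b=cv2.imread('pics/side0.png')[125:215,165:280]; b=cv2.resize(b,None,fx=6.8,fy=6.6,interpolation=2)[:594,:790]
cv2.imwrite('pics/tz.png',a);cv2.imwrite('pics/tz2.png',b)
```

```text
(no output)
```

View pics/tz.png

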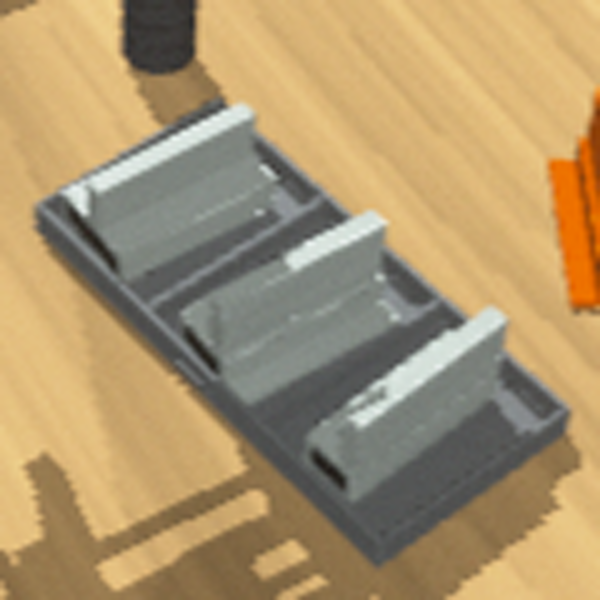

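View pics/tz2.png

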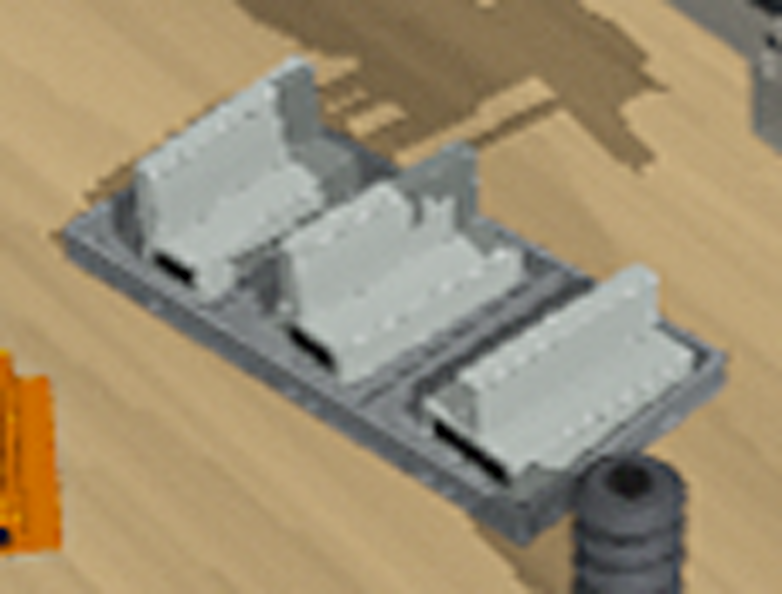

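Run:
```python
from h import *
a=grab_frame('scene'); b=grab_frame('side')
for px in [(252.6,221),(320.6,288),(359,261),(288.6,200.6)]: print('tray sc',onz(a,px,.02).round(4))
for px in [(174.6,160.6),(242.2,203.8),(271.6,178)]: print('tray si',onz(b,px,.02).round(4))
# guide base corners from side zoom (2.5, off 110,110), z=.012
for px in [(370,373),(547,566)]: print('guide base robot side',onz(b,(px[0]/2.5+110,px[1]/2.5+110),.012).round(4))
for px in [(488,284),(674,458)]: print('lip back top',onz(b,(px[0]/2.5+110,px[1]/2.5+110),.037).round(4))
print('bolt top',onz(b,(488/2.5+110,396/2.5+110),.072).round(4))
print('screw',onz(b,(370/2.5+110,215/2.5+110),.085).round(4))
```

```text
tray sc [0.685  0.0971 0.02  ]
tray sc [0.6426 0.3575 0.02  ]
tray sc [0.5173 0.3381 0.02  ]
tray sc [0.5636 0.0795 0.02  ]
tray si [0.5151 0.3323 0.02  ]
tray si [0.559 0.069 0.02 ]
tray si [0.6863 0.0943 0.02  ]
guide base robot side [ 0.4781 -0.0928  0.012 ]
guide base robot side [ 0.4648 -0.339   0.012 ]
lip back top [ 0.6288 -0.0985  0.037 ]
lip back top [ 0.6133 -0.3468  0.037 ]
bolt top [ 0.5137 -0.2119  0.072 ]
screw [0.5692 0.0163 0.085 ]
```

step_arm:
  commands: "45 25 0 0 0 0;45 30 0 0 0 0;45 30 0 0 0 0;45 30 0 0 0 0;0 0 0 0 0 0;0 0 0 0 0 0"

```text
t: 2.95
eef_pos: [0.5601, -0.1802, 0.2519]
ee_rot: [-3.141, -0.0, -1.572]
force: [0.4, 0.5, -0.6]
width: 0.0877
```

Run:
```python
from h import *
s=get_state(); p=grab_frame('wrist'); save(p,'w1.png'); print(s['q'],s['eef_pos'],s['ee_rot'])
np.save('w1.npy',dict(p=p,s=s),allow_pickle=True)
for k in ['cam_head','roller_axis','lip_edge','rear_rail']:
    r=recognise(p,k); print(k,[(np.round(d['pixel']).tolist(),round(d['conf'],2)) for d in r[:3]])
```

```text
[ 2.07759029e-02  2.16727610e-01 -1.85322679e-01  2.73555925e-05
 -1.16799992e+00 -2.15483104e-02] [ 0.56012798 -0.18021145  0.25188087] [-3.14084617e+00 -9.09214786e-06 -1.57155802e+00]
cam_head [([314.0, 134.0], 0.88)]
roller_axis [([321.0, 125.0], 0.64)]
lip_edge [([269.0, 116.0], 0.88)]
rear_rail [([269.0, 116.0], 0.76)]
```

View pics/w1.png

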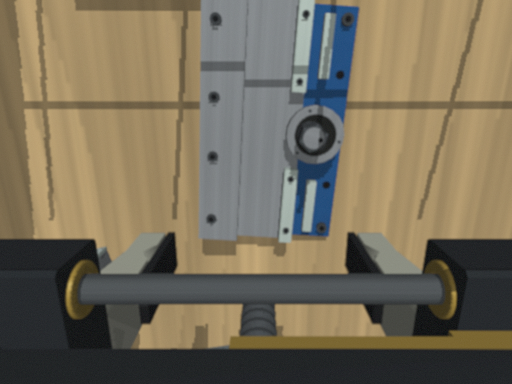

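Run:
```python
import cv2
a=cv2.imread('pics/w1.png')[0:245,190:370]; cv2.imwrite('pics/w1a.png',cv2.resize(a,None,fx=2.4,fy=2.4,interpolation=2))
a=cv2.imread('pics/w1.png')[95:175,275:355]; cv2.imwrite('pics/w1b.png',cv2.resize(a,None,fx=7,fy=7,interpolation=2))
```

```text
(no output)
```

View pics/w1a.png

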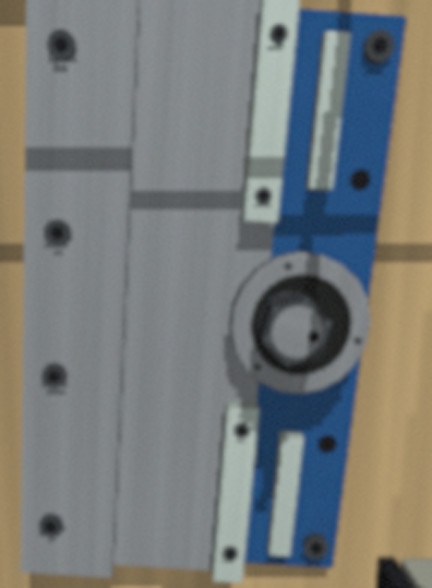

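View pics/w1b.png

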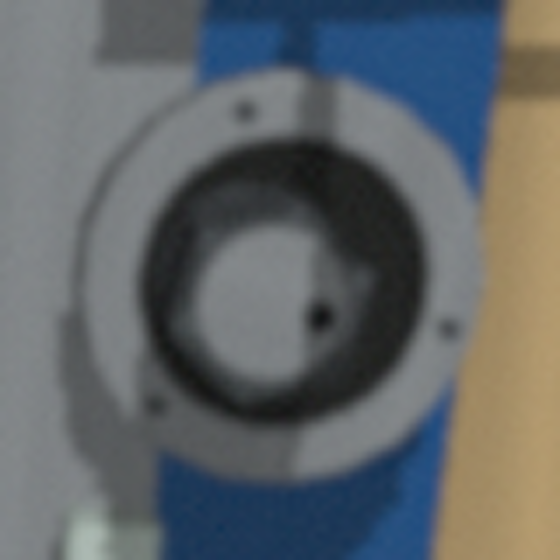

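```bash
cat > fit.py <<'E'
from h import *
from scipy.optimize import least_squares
d=np.load('w1.npy',allow_pickle=True).item(); p,s=d['p'],d['s']
G=np.array([[85,125,12],[85,-125,12],[-25,-125,37],[37,-125,34],[23,-125,34],[23,40,34],[37,40,34],[23,-40,34],[37,-40,34]])/1e3
I=np.array([[405,15],[333,567],[112,577],[241,580],[212,580],[245,220],[282,222],[228,405],[258,407]])/2.4+[190,0]
def W(q,X): return X@Rn.from_euler('z',q[2]).as_matrix().T+[q[0],q[1],0]
sb=grab_frame('side')
Gs=np.array([[85,-125,12],[85,125,12]])/1e3; Is=np.array([[370,373],[547,566]])/2.5+110
f=lambda q:np.r_[(proj(p,W(q,G),s)-I).ravel()]
r=least_squares(f,[.56,-.216,3.09],loss='soft_l1'); q=r.x
print(q,np.degrees(q[2])); print((f(q).reshape(-1,2)).round(1)); print('side resid',(proj(sb,W(q,Gs))-Is).round(1))
np.save('guide.npy',q)
Ri=Rn.from_euler('z',q[2]).as_matrix()
def tog(X): return (X-[q[0],q[1],0])@Ri
for px in [(262,303),(320,317)]: print('head g',(tog(onz(p,np.array(px)/7+[275,95],.072,s))*1e3).round(1))
print('roller top g',(tog(onz(p,np.array((280,275))/7+[275,95],.038,s))*1e3).round(1))
print('bolt world',W(q,np.array([[.044,0,0]])))
E
python3 fit.py
```

```text
[ 0.55486766 -0.21845539  3.07681061] 176.2882624408074
[[ 1.3 -0.5]
 [ 0.   0.5]
 [-0.3 -0.2]
 [ 0.3  0.7]
 [ 0.2 -0.1]
 [-0.4 -0.4]
 [-1.9 -0.3]
 [-0.1  0.4]
 [ 0.4  0.4]]
side resid [[-1.2 -1.2]
 [-1.4  0.4]]
head g [42.7 -0.5 72. ]
head g [50.6 -1.8 72. ]
roller top g [50.4 -0.6 38. ]
bolt world [[ 0.51095996 -0.21560697  0.        ]]
```

step_arm:
  commands: "-40 0 0 0 0 -0.175;-39 -7 0 0 0 -0.175;-38 -14 0 0 0 -0.175;-35 -20 0 0 0 -0.175;-31 -26 0 0 0 -0.175;-26 -31 0 0 0 -0.175;-20 -35 0 0 0 -0.175;-14 -38 0 0 0 -0.175"

```text
t: 4.25
eef_pos: [0.5594, 0.1441, 0.2515]
ee_rot: [3.142, -0.0, -0.164]
force: [0.3, -0.3, 0.1]
width: 0.0879
```

step_arm:
  commands: "-7 -39 0 0 0 -0.175;0 -40 0 0 0 -0.155;0 0 0 0 0 0;0 0 0 0 0 0"

```text
t: 4.75
eef_pos: [0.5589, 0.2221, 0.2512]
ee_rot: [3.141, 0.001, 0.159]
force: [0.4, 0.2, 0.0]
width: 0.0878
```

Run:
```python
from h import *
s=get_state(); p=grab_frame('wrist'); save(p,'w2.png'); print(s['t'],s['q'],s['eef_pos'],s['ee_rot'])
np.save('w2.npy',dict(p=p,s=s),allow_pickle=True)
for k in ['gauge_web','gauge_foot','gauge']:
    r=recognise(p,k); print(k,[(np.round(d['pixel']).tolist(),round(d['conf'],2)) for d in r[:3]])
```

```text
4.75 [ 7.02882598e-01  2.39312297e-01 -1.57099587e-01 -2.14676562e-05
 -1.17511527e+00  1.02713563e+00] [0.55887036 0.22211773 0.25120938] [3.14123156e+00 6.35703507e-04 1.59213506e-01]
gauge_web [([217.0, 261.0], 0.95), ([267.0, 118.0], 0.84)]
gauge_foot [([218.0, 260.0], 0.87), ([268.0, 120.0], 0.75)]
gauge [([269.0, 121.0], 0.89), ([217.0, 261.0], 0.58)]
```

View pics/w2.png

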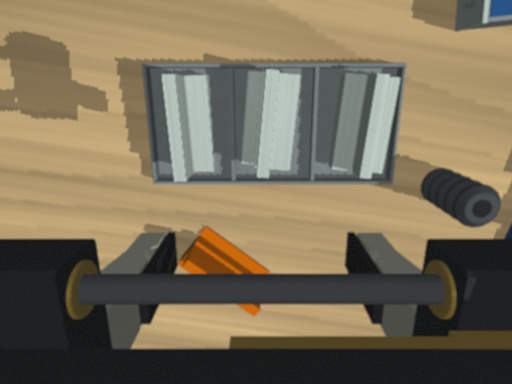

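Run:
```python
import cv2
a=cv2.imread('pics/w2.png')[55:190,140:410]; cv2.imwrite('pics/w2a.png',cv2.resize(a,None,fx=2.9,fy=2.9,interpolation=2))
```

```text
(no output)
```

View pics/w2a.png

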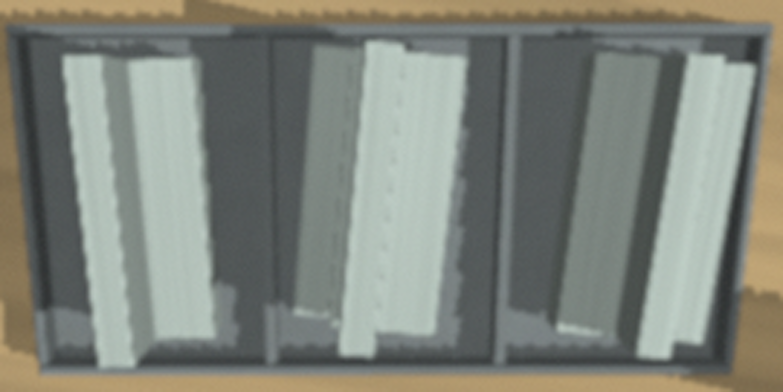

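Run:
```python
from h import *
d=np.load('w2.npy',allow_pickle=True).item(); p,s=d['p'],d['s']
def w(u,v,z): return onz(p,np.array((u,v))/2.9+[140,55],z,s)
c=[w(*k,.066) for k in [(365,40),(405,42),(376,356),(340,356)]]
for x in c: print(x.round(4))
c=np.array(c); print('mid',c.mean(0),'len',np.linalg.norm(c[:2].mean(0)-c[2:].mean(0)),'yaw long',np.degrees(np.arctan2(*((c[:2].mean(0)-c[2:].mean(0))[[1,0]]))))
b=[w(468,52,.026),w(435,335,.026)]; print('body edge',b)
b=[w(313,45,.008),w(295,315,.008)]; print('foot edge',b)
m=c.mean(0); R=Rn.from_euler('xyz',s['ee_rot']).as_matrix()
g=np.array([m[0],m[1],.05+.006]); print('TCP target',g,'tool shift mm',R.T@(g-s['eef_pos'])*1e3)
for n,e in [('Lweb',(80,55)),('Lweb b',(115,365)),('Lright',(135,360))]: print(n,w(*e,.066))
print('Tweb', w(688,55,.056),w(640,355,.056))
```

```text
[0.6551 0.2338 0.066 ]
[0.6565 0.2216 0.066 ]
[0.5569 0.2138 0.066 ]
[0.555  0.2258 0.066 ]
mid [0.60585686 0.22376783 0.066     ] len 0.10013869776007914 yaw long 4.533578198140787
body edge [array([0.65923504, 0.19772365, 0.026     ]), array([0.55850358, 0.19048342, 0.026     ])]
foot edge [array([0.65378075, 0.25192838, 0.008     ]), array([0.55375743, 0.24413336, 0.008     ])]
TCP target [0.60585686 0.22376783 0.056     ] tool shift mm [ 46.77792676   5.74960761 195.181773  ]
Lweb [0.63676294 0.31984597 0.066     ]
Lweb b [0.5397781  0.30040254 0.066     ]
Lright [0.54259479 0.29390031 0.066     ]
Tweb [0.66747945 0.13168906 0.056     ] [0.5693408  0.12261511 0.056     ]
```

step_arm:
  commands: "0 0 0 0 0 0.08;24 1 20 0 0 0;23 1 45 0 0 0;0 0 50 0 0 0;0 0 30 0 0 0;0 0 0 0 0 0;0 0 0 0 0 0"
  jaw: 44

```text
t: 5.82
eef_pos: [0.6071, 0.2236, 0.1082]
ee_rot: [-3.141, -0.002, 0.079]
force: [0.4, 0.0, 0.2]
width: 0.0438
```

Run:
```python
from h import *
s=get_state(); p=grab_frame('wrist'); save(p,'w3.png'); print(s['t'],s['eef_pos'],s['ee_rot'],s['width'],s['force'])
```

```text
5.825 [0.60711217 0.22358007 0.10817659] [-3.14101933e+00 -1.90672367e-03  7.90337893e-02] 0.043763371461217344 [0.42622774 0.01248338 0.1877859 ]
```

View pics/w3.png

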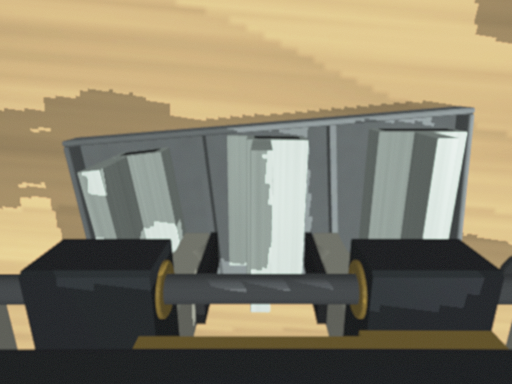

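step_arm:
  commands: "0 0 30 0 0 0;0 0 20 0 0 0;0 0 0 0 0 0"

```text
t: 6.25
eef_pos: [0.6061, 0.2234, 0.0569]
ee_rot: [3.141, 0.0, 0.079]
force: [0.9, 0.9, -0.3]
width: 0.0438
```

step_arm:
  commands: "0 0 0 0 0 0;0 0 0 0 0 0;0 0 0 0 0 0;0 0 0 0 0 0"
  jaw: 5
  grip_force: 45

```text
t: 6.75
eef_pos: [0.6063, 0.2236, 0.0571]
ee_rot: [-3.141, -0.001, 0.079]
force: [-1.2, 0.2, 1.4]
width: 0.0119
```

Run:
```python
import numpy as np
for k in range(10):
    p=np.radians(4.5-9.82*k);dx,dy=-4,-44
    print(round(dx*np.cos(p)+dy*np.sin(p)),round(dx*np.sin(p)-dy*np.cos(p)),'0 0 0 0.1714',end=';')
```

```text
-7 44 0 0 0 0.1714;0 44 0 0 0 0.1714;8 44 0 0 0 0.1714;15 42 0 0 0 0.1714;22 38 0 0 0 0.1714;28 34 0 0 0 0.1714;33 29 0 0 0 0.1714;38 23 0 0 0 0.1714;41 16 0 0 0 0.1714;43 9 0 0 0 0.1714;
```

step_arm:
  commands: "0 0 -20 0 0 0;0 0 -50 0 0 0;0 0 -60 0 0 0;0 0 -60 0 0 0"

```text
t: 7.25
eef_pos: [0.6053, 0.2232, 0.2474]
ee_rot: [3.141, 0.002, 0.079]
force: [1.3, 0.9, -4.4]
width: 0.0115
```

step_arm:
  commands: "-7 44 0 0 0 0.1714;0 44 0 0 0 0.1714;8 44 0 0 0 0.1714;15 42 0 0 0 0.1714;22 38 0 0 0 0.1714;28 34 0 0 0 0.1714;33 29 0 0 0 0.1714;38 23 0 0 0 0.1714"

```text
t: 8.25
eef_pos: [0.5738, -0.1305, 0.2458]
ee_rot: [3.14, 0.001, -1.298]
force: [0.9, 0.4, -3.7]
width: 0.0117
```

step_arm:
  commands: "41 16 0 0 0 0.1714;43 9 0 0 0 0.1714;0 0 0 0 0 0;0 0 0 0 0 0"

```text
t: 8.75
eef_pos: [0.5658, -0.2168, 0.2458]
ee_rot: [3.14, 0.001, -1.635]
force: [-0.1, 0.5, -3.6]
width: 0.0117
```

Run:
```python
from h import *
s=get_state(); print(s['t'],s['q'],s['eef_pos'],s['ee_rot'],s['width'],s['force'])
p=grab_frame('wrist'); save(p,'w4.png');np.save('w4.npy',dict(p=p,s=s),allow_pickle=True)
p=grab_frame('side'); save(p,'s4.png')
a=cv2.imread('pics/s4.png')[110:350,150:440]; cv2.imwrite('pics/s4z.png',cv2.resize(a,None,fx=2.5,fy=2.5,interpolation=2))
```

```text
8.75 [-4.42003460e-02  2.50660558e-01 -1.54347588e-01 -6.71370558e-04
 -1.16716309e+00 -1.96335863e-02] [ 0.56575489 -0.21679214  0.24576975] [ 3.14020581e+00  5.89942890e-04 -1.63489478e+00] 0.011738267546736287 [-0.11852757  0.50965513 -3.58065811]
```

View pics/w4.png

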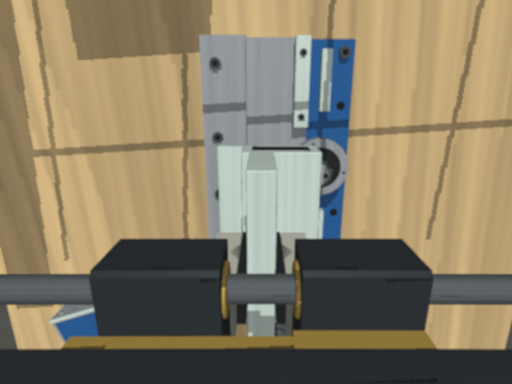

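View pics/s4z.png

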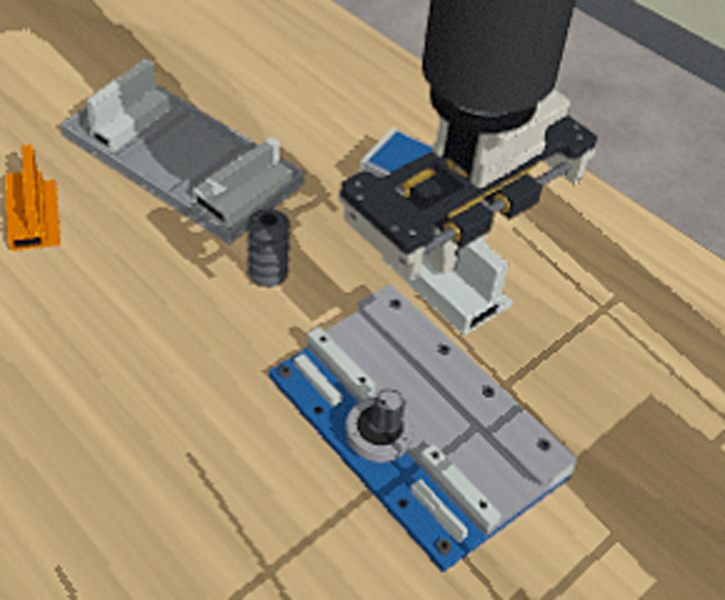

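```bash
cat > g.py <<'E'
from h import *
q=np.load('guide.npy'); Rg=Rn.from_euler('z',q[2]).as_matrix(); O=np.array([q[0],q[1],0])
OFF=np.array([-10,0,53.1])/1e3
B=np.column_stack([[0,1,0],[1,0,0],[0,0,-1]]).astype(float) # tool axes in gauge coords: x->+y, y->+x, z->-z
def pose(s):
    Rw=Rn.from_euler('xyz',s['ee_rot']).as_matrix()
    Rgt=Rg.T@Rw@B.T  # gauge in guide
    o=Rg.T@(np.array(s['eef_pos'])-O)-Rgt@OFF
    e=Rn.from_matrix(Rgt).as_euler('YXZ',degrees=True)
    return o*1e3,-e[0],e,Rgt
def show(s):
    o,th,e,Rgt=pose(s); print('gauge in guide mm',o.round(1),'tilt',th.round(1),'eYXZ',e.round(1))
    for n,v in dict(footbot=[-34,0,0],foottop=[-34,0,4],bodyR=[20,0,0],webtopL=[-16,0,62]).items(): print(n,(o+Rgt@np.array(v))[[0,2]].round(1),end=' ')
    print('F',np.round(s['force'],1),'t',s['t'],'w',round(s['width']*1e3,1))
def to(s,X,Y,Z,th):
    """rotation needed first (about tool x etc, rad) then shift in tool axes after rotating"""
    Rt=Rn.from_euler('y',-th,degrees=True).as_matrix()
    tcp=O+Rg@(np.array([X,Y,Z])/1e3+Rt@OFF)
    Rw=Rn.from_euler('xyz',s['ee_rot']).as_matrix(); Rn2=Rg@Rt@B
    rv=Rn.from_matrix(Rw.T@Rn2).as_rotvec()
    d=tcp-s['eef_pos']
    print('-> rotvec',rv.round(3),'shift in current axes',(Rw.T@d*1e3).round(1),'in final axes',(Rn2.T@d*1e3).round(1))
E
python3 - <<'E'
from g import *
s=get_state(); show(s); to(s,9.7,0,75,25)
E
```

```text
gauge in guide mm [ -1.1  -3.1 193.1] tilt 0.0 eYXZ [-0.  -0.   0.1]
footbot [-35.1 193.1] foottop [-35.1 197.1] bodyR [ 18.9 193.1] webtopL [-17.2 255.1] F [ 0.8  0.7 -4.4] t 8.85 w 11.9
-> rotvec [-0.436 -0.     0.002] shift in current axes [  3.2 -10.7 127.3] in final axes [  3.1 -63.4 110.9]
```

step_arm:
  commands: "3 -11 40 0 0 0;0 0 40 -0.146 0 0;0 0 0 -0.145 0 0;0 0 0 -0.145 0 0;0 0 0 0 0 0;0 0 0 0 0 0"

```text
t: 9.6
eef_pos: [0.5776, -0.2198, 0.1662]
ee_rot: [2.707, 0.0, -1.633]
force: [-1.3, -0.1, -3.6]
width: 0.0119
```

Run:
```python
from g import *
s=get_state(); show(s); to(s,9.7,0,75,25)
p=grab_frame('side'); save(p,'s5.png')
a=cv2.imread('pics/s5.png')[180:350,210:400]; cv2.imwrite('pics/s5z.png',cv2.resize(a,None,fx=3.5,fy=3.5,interpolation=2))
p=grab_frame('wrist'); save(p,'w5.png')
```

```text
gauge in guide mm [ 8.700e+00 -1.000e-01  1.222e+02] tilt 24.9 eYXZ [-24.9   0.    0.1]
footbot [-22.2 107.9] foottop [-23.9 111.6] bodyR [ 26.8 130.7] webtopL [-31.9 171.8] F [-1.3 -0.1 -3.6] t 9.6 w 11.9
-> rotvec [-0.002 -0.001  0.002] shift in current axes [  0.1 -19.   43.3] in final axes [  0.1 -19.1  43.3]
```

View pics/s5z.png

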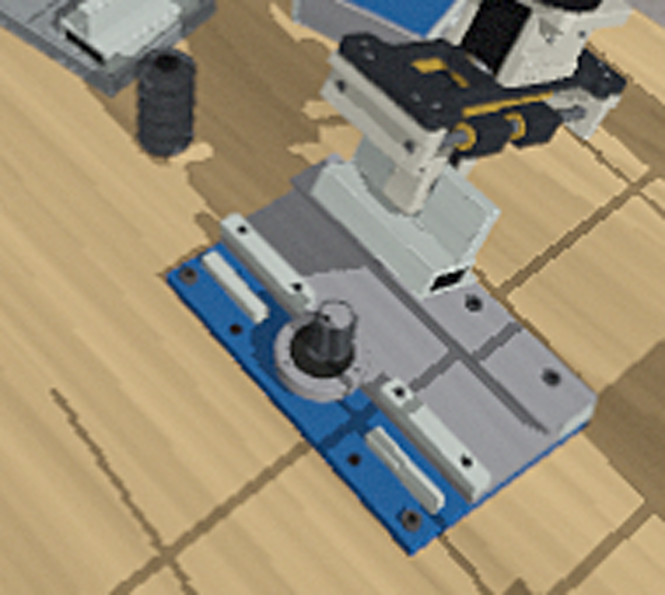

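View pics/w5.png

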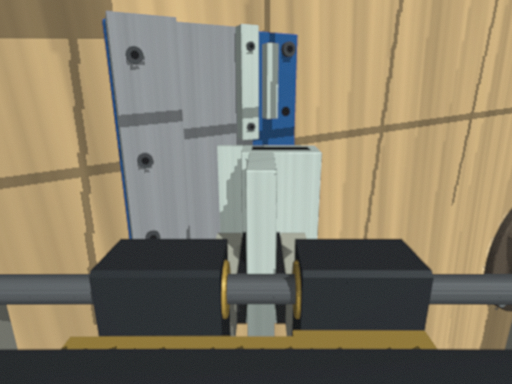

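```bash
cat > ov.py <<'E'
from g import *
def overlay(p,s,name,box,sc,held=True,gp=None,ang=None):
    im=cv2.resize(p['frame'][box[1]:box[3],box[0]:box[2]],None,fx=sc,fy=sc,interpolation=2).copy()
    st=None if 'rvec' in p else s
    def L(P,col):
        u=(proj(p,np.array(P),st)-[box[0],box[1]]+.5)*sc
        for a,b in zip(u[:-1],u[1:]): cv2.line(im,tuple(int(x) for x in a),tuple(int(x) for x in b),col,1)
    gg=lambda P:O+np.array(P,float)/1e3@Rg.T
    L(gg([[-25,-125,37],[-25,125,37]]),(255,0,0)); L(gg([[23,-125,34],[23,-40,34],[37,-40,34],[37,-125,34]]),(255,0,0)); L(gg([[23,125,34],[23,40,34],[37,40,34],[37,125,34]]),(255,0,0))
    a=np.linspace(0,6.28,40); L(gg(np.c_[44+12*np.cos(a),12*np.sin(a),72+0*a]),(255,0,255))
    L(gg([[85,-125,12],[85,125,12]]),(255,0,0))
    if ang is not None:
        L(gg(np.c_[44+7*np.cos(ang)+30*np.cos(a),7*np.sin(ang)+30*np.sin(a),38+0*a]),(255,255,0))
    if held: o,_,_,R=pose(s)
    elif gp is not None: o=np.array(gp[:3]);R=Rn.from_euler('z',gp[3],degrees=True).as_matrix()
    if held or gp is not None:
        for y in (-50,50):
            L(gg(o+np.array([[-34,y,0],[20,y,0],[20,y,22],[-4,y,22],[-4,y,62],[-16,y,62],[-16,y,22],[-20,y,22],[-20,y,4],[-34,y,4],[-34,y,0]])@R.T),(0,255,0))
    save(im,name)
E
python3 - <<'E'
from ov import *
s=get_state(); p=grab_frame('side'); overlay(p,s,'o5.png',(220,180,400,345),4,ang=-.12)
E
```

```text
(no output)
```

View pics/o5.png

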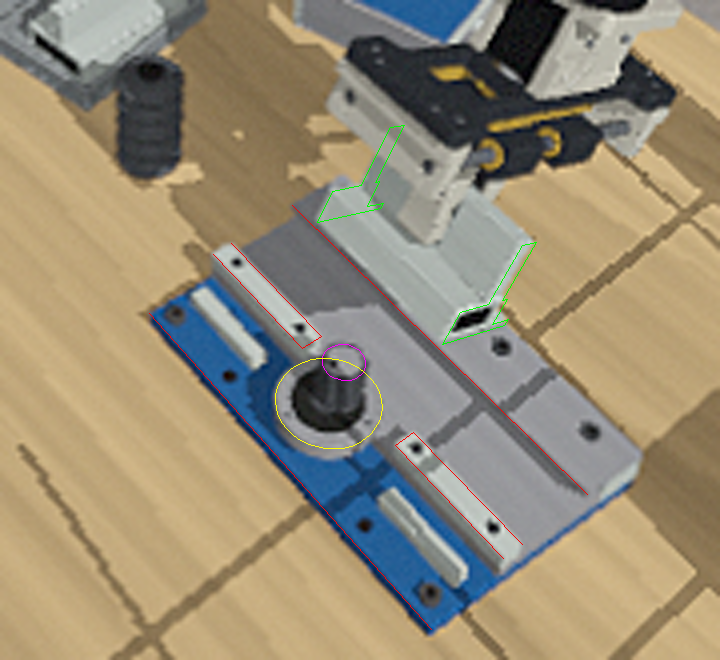

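step_arm:
  commands: "0 -10 22 0 0 0;0 -9 21 0 0 0;0 0 0 0 0 0"

```text
t: 10.12
eef_pos: [0.5749, -0.2203, 0.1193]
ee_rot: [2.705, 0.0, -1.635]
force: [-0.4, 0.0, -3.6]
width: 0.0117
```

Run:
```python
from ov import *
s=get_state(); show(s); to(s,9.7,0,56,25)
p=grab_frame('side'); overlay(p,s,'o6.png',(250,200,370,325),4.8,ang=-.12)
p=grab_frame('wrist'); overlay(p,s,'o6w.png',(80,0,380,250),2.4,ang=-.12)
```

```text
gauge in guide mm [11.4  0.5 75.5] tilt 25.0 eYXZ [-25.  -0.   0.]
footbot [-19.4  61.1] foottop [-21.1  64.7] bodyR [29.5 83.9] webtopL [-29.4 124.9] F [-0.4  0.  -3.6] t 10.125 w 11.7
-> rotvec [0.001 0.    0.001] shift in current axes [-0.5 -9.7 16.9] in final axes [-0.5 -9.7 16.9]
```

View pics/o6.png

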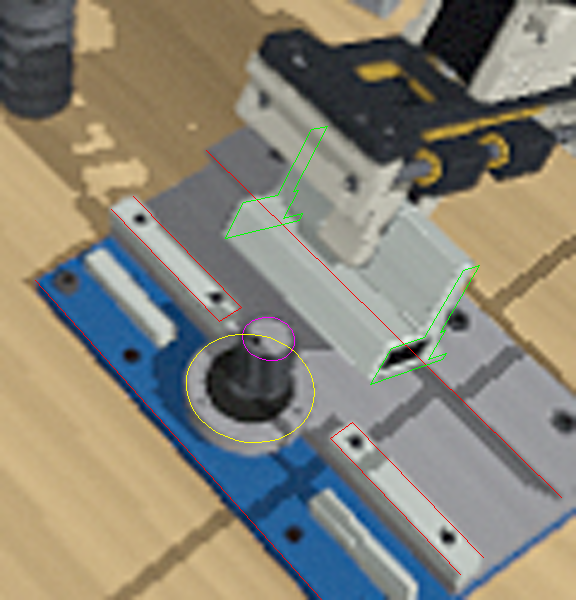

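View pics/o6w.png

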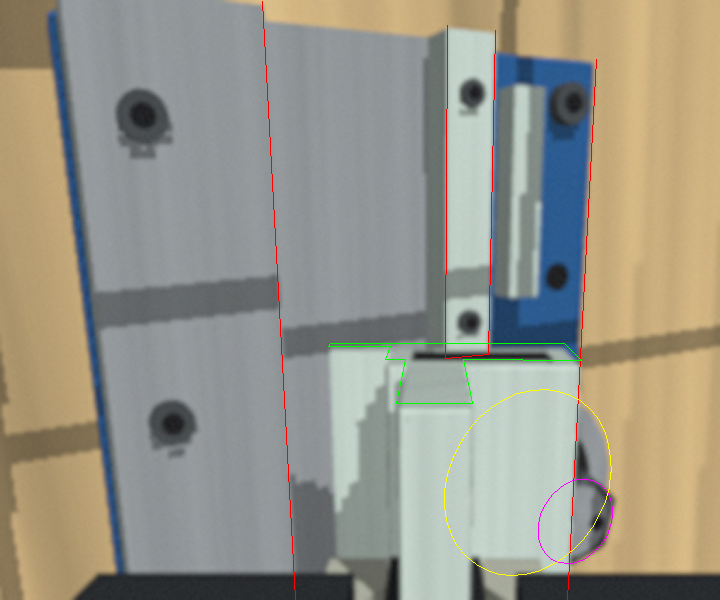

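step_arm:
  commands: "0 -5 8 0 0 0;-0.5 -5 9 0 0 0;0 0 0 0 0 0"

```text
t: 10.6
eef_pos: [0.5775, -0.2199, 0.0988]
ee_rot: [2.704, 0.0, -1.635]
force: [-0.2, 0.1, -3.2]
width: 0.0119
```

Run:
```python
from ov import *
s=get_state(); show(s); to(s,9.7,0,38.7,25)
p=grab_frame('wrist'); overlay(p,s,'o7w.png',(80,0,380,250),2.4,ang=-.12)
```

```text
gauge in guide mm [ 8.9 -0.  54.9] tilt 25.1 eYXZ [-25.1   0.    0. ]
footbot [-21.9  40.5] foottop [-23.6  44.1] bodyR [27.  63.4] webtopL [-31.9 104.3] F [-0.2  0.1 -3.2] t 10.6 w 11.9
-> rotvec [ 0.002 -0.     0.001] shift in current axes [ 0.1 -6.1 15. ] in final axes [ 0.  -6.1 15. ]
```

View pics/o7w.png

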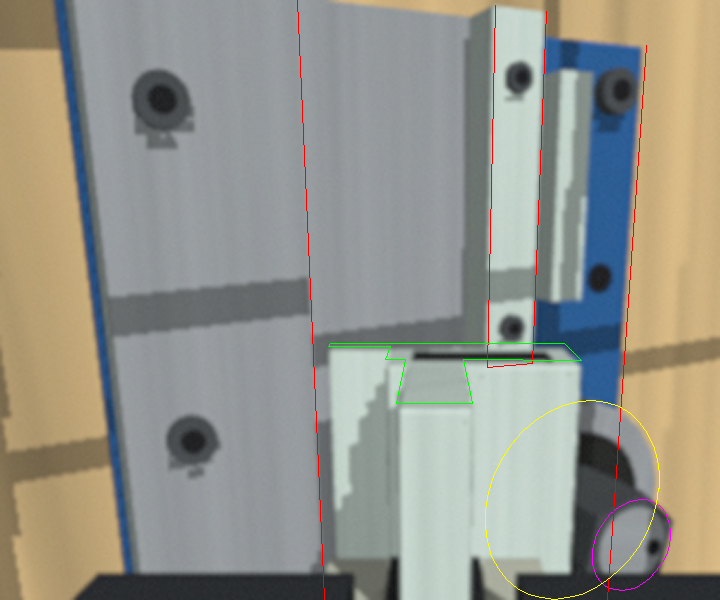

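step_arm:
  commands: "0 -2 5 0 0 0;0 -2 5 0 0 0;0 -2 5 0 0 0;0 0 0 0 0 0"

```text
t: 11.15
eef_pos: [0.5768, -0.22, 0.0832]
ee_rot: [2.704, 0.0, -1.635]
force: [-0.4, -0.1, -2.9]
width: 0.0118
```

Run:
```python
from ov import *
s=get_state(); show(s); to(s,4,0,38.7,25)
p=grab_frame('wrist'); overlay(p,s,'o8w.png',(80,0,380,250),2.4,ang=-.12)
p=grab_frame('side'); overlay(p,s,'o8.png',(250,200,370,325),4.8,ang=-.12)
```

```text
gauge in guide mm [ 9.6  0.1 39.3] tilt 25.0 eYXZ [-25.   0.   0.]
footbot [-21.2  24.9] foottop [-22.9  28.5] bodyR [27.7 47.8] webtopL [-31.2  88.7] F [-0.4 -0.1 -2.9] t 11.15 w 11.8
-> rotvec [ 0.001 -0.     0.001] shift in current axes [-0.1 -5.3 -1.8] in final axes [-0.1 -5.3 -1.8]
```

View pics/o8w.png

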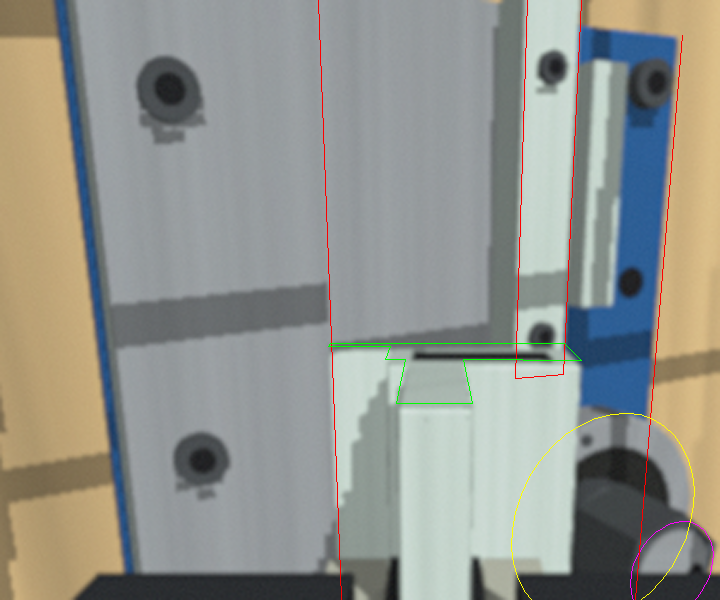

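View pics/o8.png

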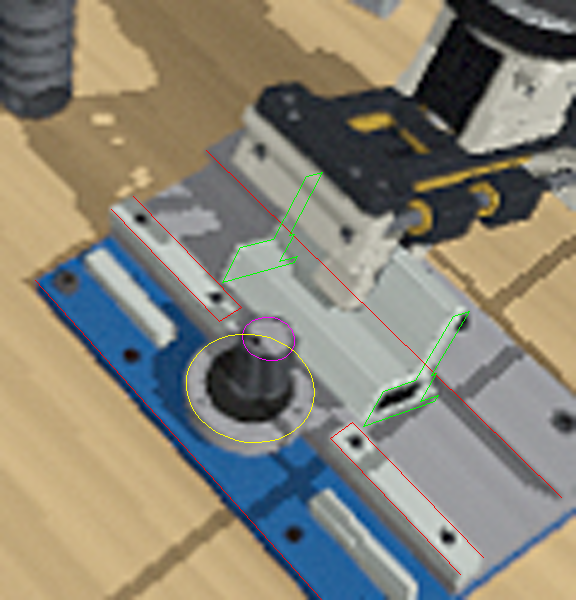

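```bash
cat >> g.py <<'E'
def plan(s,pts):
    Rw=Rn.from_euler('xyz',s['ee_rot']).as_matrix(); tc=np.array(s['eef_pos'])
    for X,Y,Z,th in pts:
        Rt=Rn.from_euler('y',-th,degrees=True).as_matrix(); t2=O+Rg@(np.array([X,Y,Z])/1e3+Rt@OFF); R2=Rg@Rt@B
        print((X,Y,Z,th),(Rw.T@(t2-tc)*1e3).round(1),Rn.from_matrix(Rw.T@R2).as_rotvec().round(3)); Rw,tc=R2,t2
E
python3 - <<'E'
from g import *
s=get_state(); plan(s,[(4,0,38.7,25),(1.5,0,36.5,22),(-.7,0,34.3,20),(-1.5,0,31.3,15),(-2,0,28.4,10),(-2,0,25.4,5),(-2.2,0,22.5,0)])
E
```

```text
(4, 0, 38.7, 25) [-0.2 -5.1 -1.1] [-0.    -0.     0.001]
(1.5, 0, 36.5, 22) [-0.  -0.4  0.5] [ 0.052 -0.     0.   ]
(-0.7, 0, 34.3, 20) [-0.  -1.   0.9] [ 0.035  0.    -0.   ]
(-1.5, 0, 31.3, 15) [0.  2.9 1.9] [ 0.087 -0.     0.   ]
(-2, 0, 28.4, 10) [0.  3.4 2. ] [ 0.087 -0.    -0.   ]
(-2, 0, 25.4, 5) [-0.   4.1  2.3] [ 0.087 -0.     0.   ]
(-2.2, 0, 22.5, 0) [-0.   4.2  2.2] [ 0.087 -0.    -0.   ]
```

step_arm:
  commands: "0 -5 -1 0 0 0;0 -0.5 0.5 0.052 0 0;0 -1 1 0.035 0 0;0 0 0 0 0 0"

```text
t: 11.75
eef_pos: [0.583, -0.2204, 0.0813]
ee_rot: [2.793, -0.0, -1.635]
force: [-0.0, -0.0, -3.0]
width: 0.0114
```

Run:
```python
from ov import *
s=get_state(); show(s); plan(s,[(-.7,0,34.3,20),(-1.5,0,31.3,15),(-2,0,28.4,10),(-2,0,25.4,5),(-2.2,0,22.5,0)])
p=grab_frame('wrist'); overlay(p,s,'o9w.png',(80,0,380,250),2.4,ang=-.12)
```

```text
gauge in guide mm [-0.7  0.2 34.8] tilt 20.0 eYXZ [-20.   0.   0.]
footbot [-32.6  23.2] foottop [-34.  27.] bodyR [18.1 41.6] webtopL [-36.9  87.6] F [-0. -0. -3.] t 11.75 w 11.4
(-0.7, 0, 34.3, 20) [-0.2 -0.3  0.5] [-0.001 -0.     0.001]
(-1.5, 0, 31.3, 15) [0.  2.9 1.9] [ 0.087 -0.     0.   ]
(-2, 0, 28.4, 10) [0.  3.4 2. ] [ 0.087 -0.    -0.   ]
(-2, 0, 25.4, 5) [-0.   4.1  2.3] [ 0.087 -0.     0.   ]
(-2.2, 0, 22.5, 0) [-0.   4.2  2.2] [ 0.087 -0.    -0.   ]
```

View pics/o9w.png

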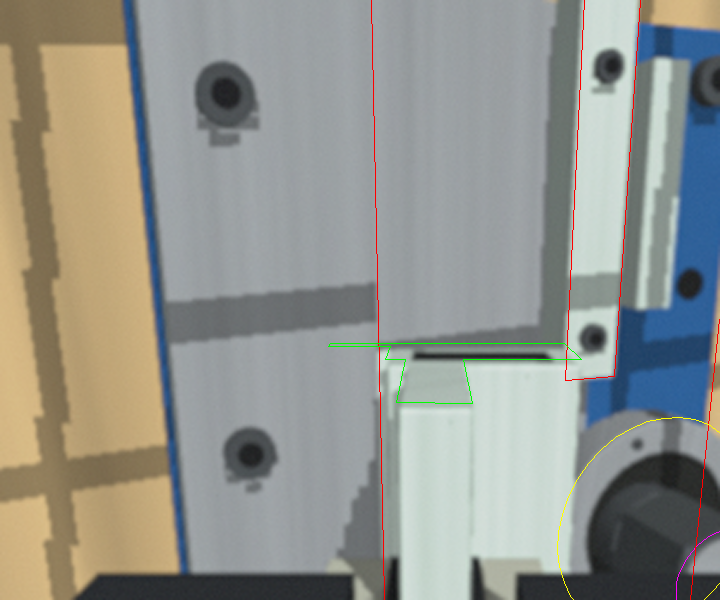

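step_arm:
  commands: "0 3 2 0.087 0 0;0 3.4 2 0.087 0 0;0 0 0 0 0 0"

```text
t: 12.18
eef_pos: [0.5746, -0.2199, 0.0796]
ee_rot: [2.966, 0.0, -1.635]
force: [-0.4, -0.6, -2.7]
width: 0.0119
```

Run:
```python
from ov import *
s=get_state(); show(s); plan(s,[(-2,0,25.4,5),(-2.2,0,22.5,0)])
p=grab_frame('wrist'); overlay(p,s,'o10w.png',(80,0,380,250),2.4,ang=-.12)
```

```text
gauge in guide mm [-0.7  0.2 29. ] tilt 10.0 eYXZ [-10.   0.   0.]
footbot [-34.2  23.1] foottop [-34.9  27.1] bodyR [19.  32.5] webtopL [-27.3  87.3] F [-0.4 -0.6 -2.7] t 12.175 w 11.9
(-2, 0, 25.4, 5) [-0.2  2.8  2.7] [ 0.088 -0.     0.001]
(-2.2, 0, 22.5, 0) [-0.   4.2  2.2] [ 0.087 -0.    -0.   ]
```

View pics/o10w.png

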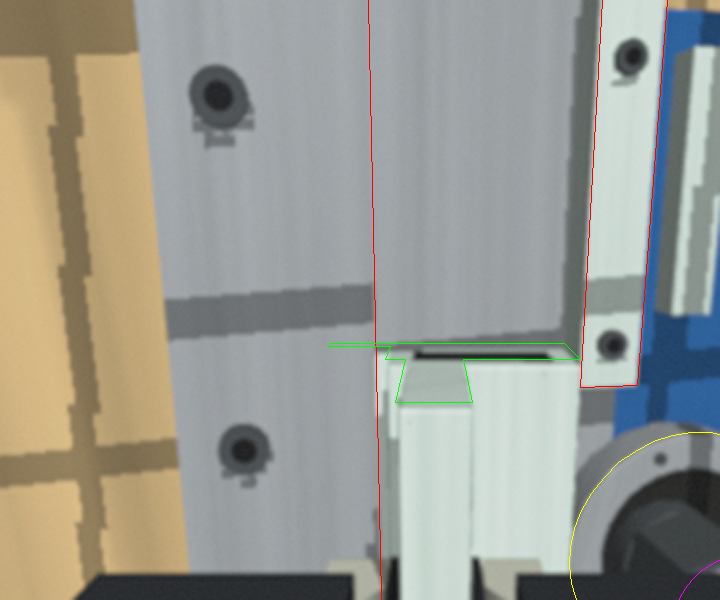

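step_arm:
  commands: "0 2 2 0.087 0 0;0 0 0 0 0 0;0 4 2 0.088 0 0;0 0 0 0 0 0"

```text
t: 12.72
eef_pos: [0.5687, -0.2195, 0.0756]
ee_rot: [3.14, -0.0, -1.635]
force: [0.8, 0.9, -3.5]
width: 0.0117
```

Run:
```python
from ov import *
s=get_state(); show(s); to(s,-2.2,0,22,0)
p=grab_frame('wrist'); overlay(p,s,'o11w.png',(80,0,380,250),2.4,ang=-.12)
p=grab_frame('side'); overlay(p,s,'o11.png',(250,200,370,325),4.8,ang=-.12)
```

```text
gauge in guide mm [-3.8  0.2 22.5] tilt 0.1 eYXZ [-0.1  0.   0. ]
footbot [-37.8  22.4] foottop [-37.8  26.4] bodyR [16.2 22.5] webtopL [-19.9  84.5] F [ 0.8  0.9 -3.5] t 12.725 w 11.7
-> rotvec [ 0.002 -0.     0.001] shift in current axes [-0.2  1.7  0.5] in final axes [-0.2  1.7  0.5]
```

View pics/o11w.png

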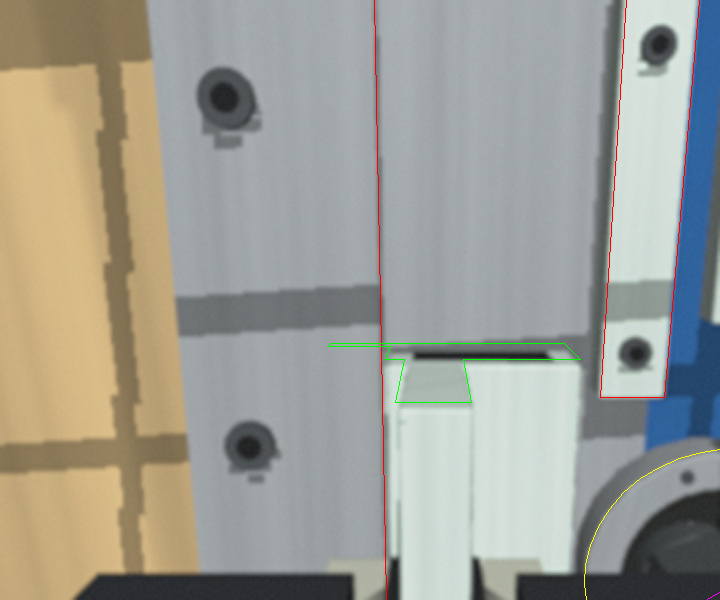

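View pics/o11.png

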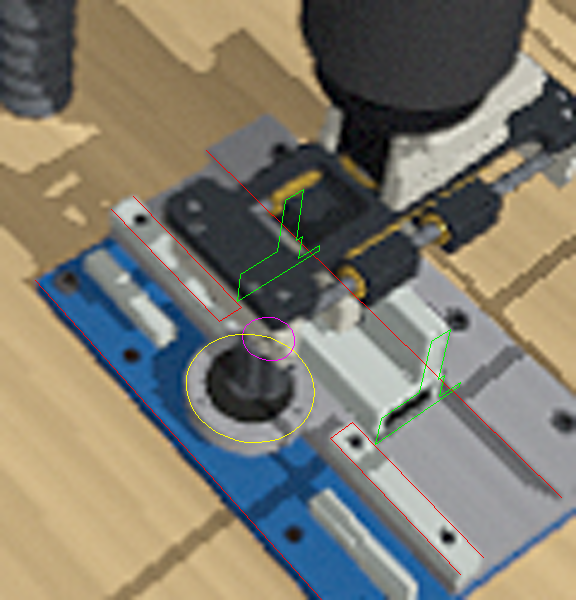

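step_arm:
  commands: "0 0.5 0.6 0 0 0;0 0 0.4 0 0 0;0 0 0 0 0 0"

```text
t: 13.2
eef_pos: [0.5698, -0.2196, 0.0751]
ee_rot: [-3.14, -0.0, -1.634]
force: [1.0, 0.5, 2.9]
width: 0.0118
```

Resting on the bed (force 2.9 up). Release.

step_arm:
  commands: "0 0 0 0 0 0;0 0 0 0 0 0;0 0 0 0 0 0;0 0 0 0 0 0"
  jaw: 26

```text
t: 13.7
eef_pos: [0.5685, -0.2195, 0.0743]
ee_rot: [3.141, -0.0, -1.635]
force: [-0.5, -0.7, 0.7]
width: 0.026
```

step_arm:
  commands: "0 0 -20 0 0 0;0 0 -50 0 0 0;0 0 -50 0 0 0;-30 0 -40 0 0 0;0 0 0 0 0 0"

```text
t: 14.32
eef_pos: [0.5724, -0.1887, 0.2387]
ee_rot: [-3.134, -0.0, -1.633]
force: [-0.4, -0.5, 0.0]
width: 0.0261
```

Run:
```python
from ov import *
s=get_state(); print(s['eef_pos'],s['ee_rot'],s['t'],s['force'])
p=grab_frame('wrist'); overlay(p,s,'o12w.png',(150,0,400,250),2.4,held=False,gp=[-3.5,0,22,0],ang=-.12); save(p,'w12.png'); np.save('w12.npy',dict(p=p,s=s),allow_pickle=True)
b=p['frame'][90:230,190:350]; save(cv2.resize(b,None,fx=4.5,fy=4.2,interpolation=2),'w12z.png')
```

```text
[ 0.57242663 -0.18866377  0.23867889] [-3.13444411e+00 -1.92974333e-04 -1.63314859e+00] 14.325 [-0.44511682 -0.48884457  0.01177207]
```

View pics/o12w.png

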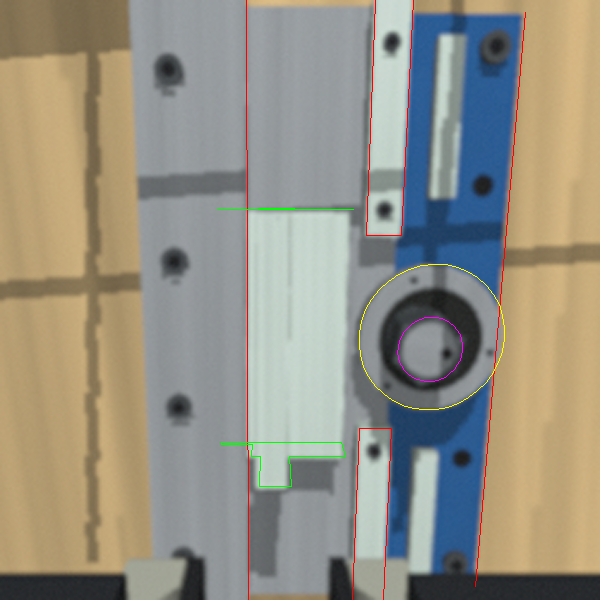

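View pics/w12z.png

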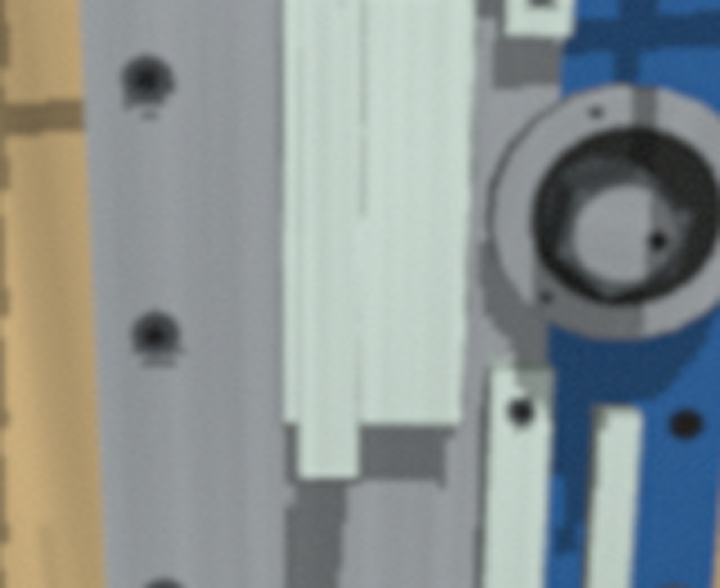

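Run:
```python
from g import *
d=np.load('w12.npy',allow_pickle=True).item(); p,s=d['p'],d['s']
g=lambda u,v,z:(Rg.T@(onz(p,np.array((u/4.5,v/4.2))+[190,90],z,s)-O)*1e3)
a=g(617,232,.072);b=g(657,241,.072); print(a,b,np.degrees(np.arctan2(b[1]-a[1],b[0]-a[0])))
# three screws on roller & circle: roller extents 
for (u,v) in [(490,215),(625,85),(630,341)]: print('roller edge',g(u,v,.038))
# TCP target over bolt, grasp z .069
w=O+Rg@[.044,0,0]; t=np.array([w[0],w[1],.075])
s=get_state(); R=Rn.from_euler('xyz',s['ee_rot']).as_matrix(); print(s['ee_rot'],R.T@(t-s['eef_pos'])*1e3, t)
```

```text
[4.24990006e+01 1.25045807e-02 7.20000000e+01] [50.55415511 -1.87990328 72.        ] -13.220820513207451
roller edge [20.77683451 -1.4089449  38.        ]
roller edge [48.6223207  28.53588981 38.        ]
roller edge [ 53.51042118 -31.79164767  38.        ]
[-3.13809791e+00  2.90966284e-04 -1.63367205e+00] [ 30.49313438  59.04836085 161.07412325] [ 0.51095996 -0.21560697  0.075     ]
```

step_arm:
  commands: "15 30 0 0 0 0;15.5 29 40 0 0 0;0 0 45 0 0 0.12;0 0 30 0 0 0.107;0 0 0 0 0 0;0 0 0 0 0 0"
  jaw: 36

```text
t: 15.12
eef_pos: [0.5101, -0.2165, 0.12]
ee_rot: [-3.142, -0.0, -1.859]
force: [0.2, 0.8, 0.7]
width: 0.036
```

```bash
cat > b.py <<'E'
from ov import *
def bolt(z=.075):
    w=O+Rg@[.044,0,0]; t=np.array([w[0],w[1],z]); s=get_state(); R=Rn.from_euler('xyz',s['ee_rot']).as_matrix()
    print('to bolt',(R.T@(t-s['eef_pos'])*1e3).round(1),'yaw rel',np.degrees(s['ee_rot'][2])-(np.degrees(q[2])-270),'rot',s['ee_rot'].round(3),'F',s['force'].round(1),'M',s['moment'].round(2),'w',s['width'],'t',s['t'])
    return s
E
python3 - <<'E'
from b import *
s=bolt()
p=grab_frame('wrist'); save(p,'w13.png')
p=grab_frame('scene'); save(cv2.resize(p['frame'][90:180,190:310],None,fx=6,fy=6,interpolation=2),'c13.png')
p=grab_frame('side'); save(cv2.resize(p['frame'][200:325,250:370],None,fx=4.8,fy=4.8,interpolation=2),'s13.png')
E
```

```text
to bolt [-1.1 -0.6 45. ] yaw rel -12.821854911453187 rot [-3.142 -0.    -1.859] F [0.2 0.8 0.7] M [ 0.   -0.04  0.03] w 0.03603763703597297 t 15.125
```

View pics/w13.png

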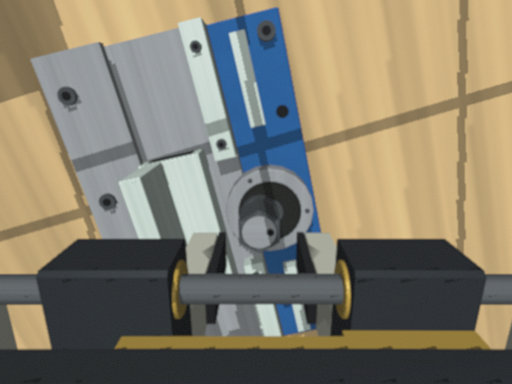

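View pics/s13.png

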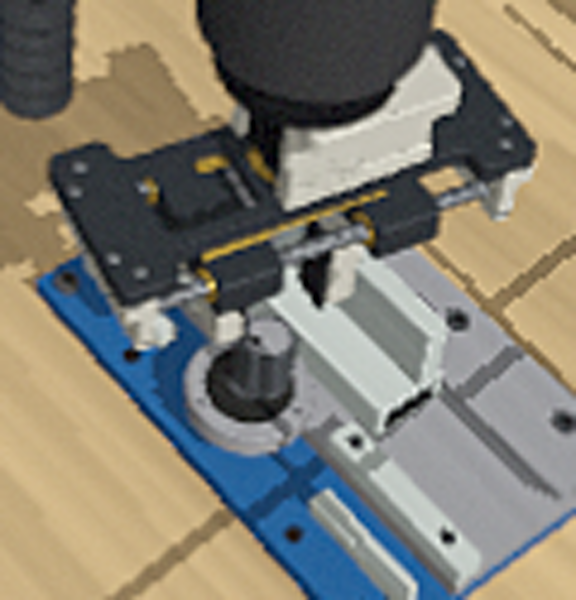

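step_arm:
  commands: "-1 -0.5 25 0 0 0;0 0 20 0 0 0;0 0 0 0 0 0"

```text
t: 15.65
eef_pos: [0.51, -0.2153, 0.0741]
ee_rot: [3.14, -0.0, -1.861]
force: [-0.7, -0.3, -0.6]
width: 0.036
```

Run:
```python
from b import *
s=bolt()
p=grab_frame('wrist'); save(p,'w14.png')
```

```text
to bolt [ 0.  -1.  -0.9] yaw rel -12.926222721932987 rot [ 3.14  -0.    -1.861] F [-0.7 -0.3 -0.6] M [ 0.   -0.04 -0.01] w 0.03599370629073496 t 15.65
```

View pics/w14.png

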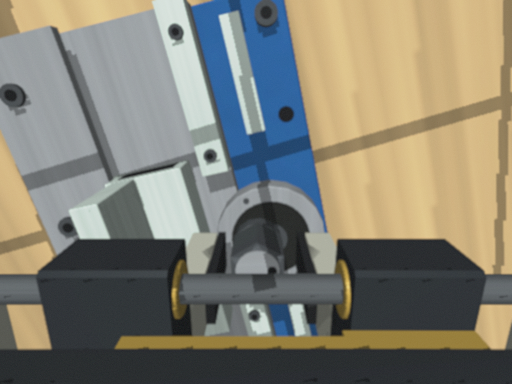

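step_arm:
  commands: "0 -1 0 0 0 0;0 0 0 0 0 0;0 0 0 0 0 0;0 0 0 0 0 0"
  jaw: 15
  grip_force: 35

```text
t: 16.2
eef_pos: [0.5117, -0.2156, 0.0756]
ee_rot: [-3.141, 0.0, -1.861]
force: [-2.7, 1.9, 5.9]
width: 0.0236
```

```bash
python3 -c "
from b import *
bolt()"
```

```text
to bolt [0.2 0.7 0.5] yaw rel -12.926312222055046 rot [-3.141  0.    -1.861] F [-2.7  1.9  5.9] M [0.75 0.98 0.18] w 0.02356665459346924 t 16.2
```

step_arm:
  commands: "0 0 0 0 0 0.13;0 0 0 0 0 0.13;0 0 0 0 0 0.13;0 0 0 0 0 0"

```text
t: 16.7
eef_pos: [0.512, -0.2158, 0.0755]
ee_rot: [-3.14, 0.001, -2.252]
force: [-2.2, 0.7, 7.6]
width: 0.0239
```

```bash
python3 -c "
from b import *
bolt()"
```

```text
to bolt [0.5 0.9 0.5] yaw rel -35.311044627458074 rot [-3.140e+00  1.000e-03 -2.252e+00] F [-2.2  0.7  7.6] M [ 0.43  0.62 -0.21] w 0.023898199237992003 t 16.7
```

step_arm:
  commands: "0 0 0 0 0 0.13;0 0 0 0 0 0.13;0 0 0 0 0 0.13;0 0 0 0 0 0.13;0 0 0 0 0 0.1;0 0 0 0 0 0"

```text
t: 17.45
eef_pos: [0.5123, -0.2162, 0.0756]
ee_rot: [-3.14, 0.002, -2.87]
force: [0.0, -3.0, 6.1]
width: 0.0236
```

```bash
python3 -c "
from b import *
bolt()
p=grab_frame('wrist'); save(p,'w15.png')"
```

```text
to bolt [1.1 0.9 0.6] yaw rel -70.70841191367853 rot [-3.14e+00  2.00e-03 -2.87e+00] F [ 0.  -3.   6.1] M [-0.87  0.23 -0.22] w 0.02361902131760247 t 17.45
```

View pics/w15.png

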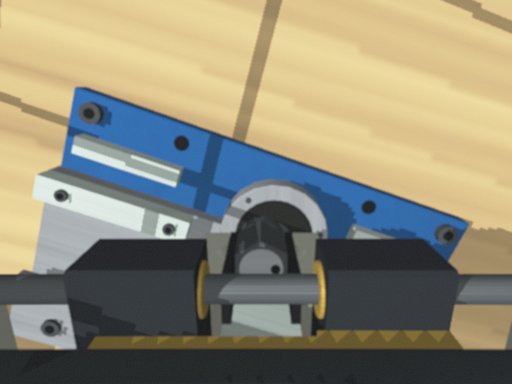

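step_arm:
  commands: "0 0 0 0 0 0.06;0 0 0 0 0 0.067;0 0 0 0 0 0;0 0 0 0 0 0"

```text
t: 18.0
eef_pos: [0.5123, -0.2163, 0.0755]
ee_rot: [-3.14, 0.002, -2.995]
force: [-1.6, -3.2, 5.6]
width: 0.0236
```

```bash
python3 -c "
from b import *
bolt()"
```

```text
to bolt [1.2 0.9 0.5] yaw rel -77.88580437678684 rot [-3.140e+00  2.000e-03 -2.995e+00] F [-1.6 -3.2  5.6] M [-1.14  0.13 -0.03] w 0.023553513742431618 t 18.0
```

step_arm:
  commands: "0 0 0 0 0 0;0 0 0 0 0 0;0 0 0 0 0 0"
  jaw: 38

```text
t: 18.38
eef_pos: [0.5114, -0.2155, 0.0743]
ee_rot: [3.141, -0.0, -2.998]
force: [0.4, -0.4, -0.6]
width: 0.0375
```

step_arm:
  commands: "0 0 -25 0 0 0;0 0 -50 0 0 0;0 0 -50 0 0 -0.18;0 0 -40 0 0 -0.18;0 0 0 0 0 -0.18;0 0 0 0 0 -0.18;0 0 0 0 0 -0.18;0 0 0 0 0 -0.18"

```text
t: 19.38
eef_pos: [0.5113, -0.2155, 0.2393]
ee_rot: [3.141, 0.0, -1.912]
force: [-0.1, 0.6, 0.7]
width: 0.038
```

step_arm:
  commands: "-30 -25 0 0 0 -0.18;-5 -30 0 0 0 -0.1;0 0 0 0 0 0;0 0 0 0 0 0"

```text
t: 19.88
eef_pos: [0.5751, -0.196, 0.2389]
ee_rot: [3.14, 0.0, -1.64]
force: [-0.3, -0.5, 0.7]
width: 0.0381
```

Run:
```python
from b import *
s=bolt(); print(s['eef_pos'])
p=grab_frame('wrist'); overlay(p,s,'o16.png',(150,0,400,250),2.4,held=False,gp=[-4.5,0,22,0],ang=np.radians(-78)); save(p,'w16.png'); np.save('w16.npy',dict(p=p,s=s),allow_pickle=True)
b=p['frame'][60:220,220:380]; save(cv2.resize(b,None,fx=3.7,fy=3.7,interpolation=2),'w16z.png')
```

```text
to bolt [ 24.   62.4 164. ] yaw rel -0.2304447212419234 rot [ 3.14  0.   -1.64] F [-0.3 -0.5  0.7] M [-0.02  0.03  0.01] w 0.03805918671861109 t 19.875
[ 0.57506128 -0.19596408  0.23890475]
```

View pics/o16.png

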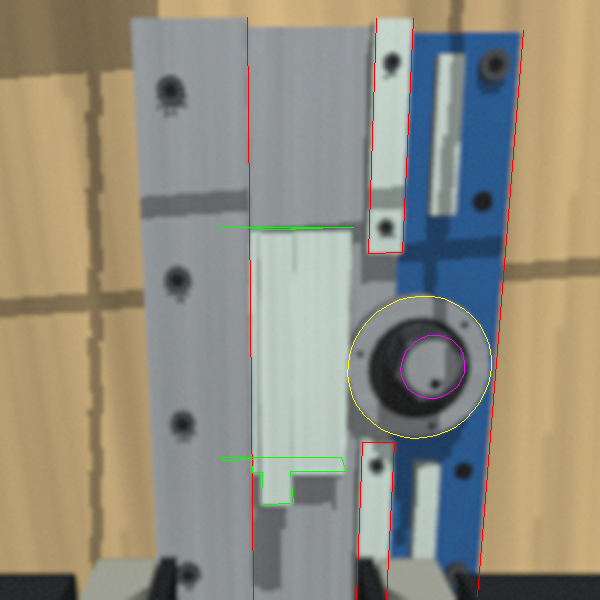

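View pics/w16z.png

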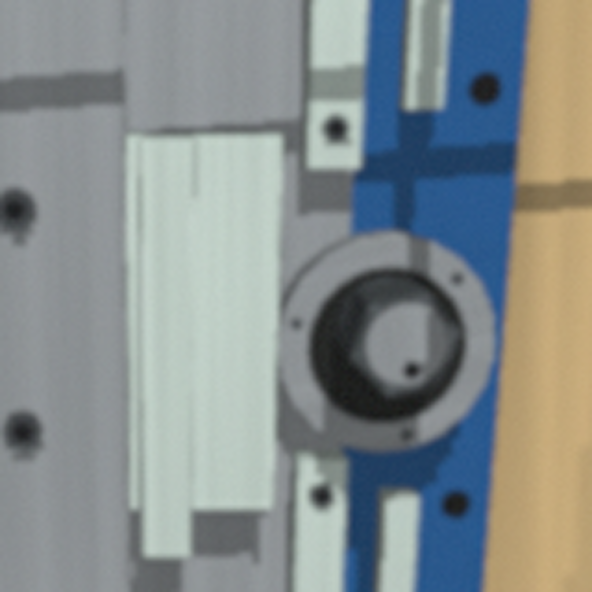

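Run:
```python
from g import *
d=np.load('w16.npy',allow_pickle=True).item(); p,s=d['p'],d['s']
g=lambda u,v,z:(Rg.T@(onz(p,np.array((u,v)),z,s)-O)*1e3)
b=g(412/3.7+220,370/3.7+60,.072); print('punch',b)
l=g(279/3.7+220,342/3.7+60,.038);r=g(496/3.7+220,345/3.7+60,.038);t=g(390/3.7+220,230/3.7+60,.038);bb=g(385/3.7+220,453/3.7+60,.038)
print('roller l r',l,r,(l+r)/2,'t b',t,bb,(t+bb)/2)
# gauge web top corners z .084: 
for u,v in [(142,557),(192,557),(276,330)]: print(g(u/3.7+220,v/3.7+60,.084 if v>500 else .044))
print('lip edge', g(128/3.7+220,250/3.7+60,.037))
```

```text
punch [45.70775663 -6.87261352 72.        ]
roller l r [16.44615848 -5.94599056 38.        ] [75.33930143 -6.99971884 38.        ] [45.89272996 -6.4728547  38.        ] t b [44.96610391 23.79158515 38.        ] [ 46.80167515 -37.26205616  38.        ] [45.88388953 -6.73523551 38.        ]
[-20.67891442 -51.00275647  84.        ]
[ -8.35563257 -51.0479863   84.        ]
[14.93979915 -1.64522867 44.        ]
lip edge [-24.31599922  18.73471333  37.        ]
```

Run:
```python
from g import *
s=get_state(); show(s); to(s,-4.6,-0.5,22,0)
```

```text
gauge in guide mm [ -8.5 -23.7 186.1] tilt 0.0 eYXZ [-0.  -0.  -0.2]
footbot [-42.5 186.1] foottop [-42.5 190.1] bodyR [ 11.5 186.1] webtopL [-24.6 248.1] F [0.1 0.4 0.7] t 19.925 w 37.7
-> rotvec [ 0.001  0.    -0.004] shift in current axes [ 23.2   3.7 164.1] in final axes [ 23.1   4.  164.1]
```

step_arm:
  commands: "23 4 20 0 0 -0.004;0 0 50 0 0 0;0 0 50 0 0 0;0 0 24 0 0 0;0 0 0 0 0 0"
  jaw: 28

```text
t: 20.55
eef_pos: [0.5682, -0.2188, 0.0939]
ee_rot: [3.138, 0.0, -1.636]
force: [0.3, -0.2, 0.8]
width: 0.0278
```

Run:
```python
from g import *
s=get_state(); show(s); to(s,-4.6,-0.5,22,0)
p=grab_frame('wrist'); save(p,'w17.png')
```

```text
gauge in guide mm [-3.1 -0.5 40.9] tilt 0.2 eYXZ [-0.2 -0.  -0. ]
footbot [-37.1  40.7] foottop [-37.2  44.7] bodyR [16.9 41. ] webtopL [-19.4 102.8] F [ 0.3 -0.2  0.8] t 20.55 w 27.8
-> rotvec [ 0.004  0.    -0.   ] shift in current axes [ 0.  -1.3 18.8] in final axes [ 0.  -1.3 18.8]
```

View pics/w17.png

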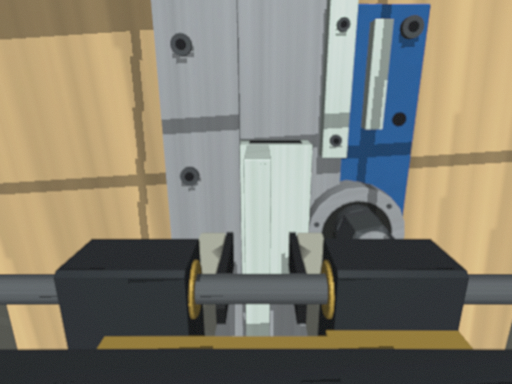

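step_arm:
  commands: "0 -1.3 18 0 0 0;0 0 0 0 0 0;0 0 0 0 0 0"

```text
t: 20.98
eef_pos: [0.5717, -0.2189, 0.0781]
ee_rot: [-3.141, -0.0, -1.635]
force: [0.4, -1.0, 0.4]
width: 0.0278
```

step_arm:
  commands: "0 0 0 0 0 0;0 0 0 0 0 0;0 0 0 0 0 0"
  jaw: 6
  grip_force: 20

```text
t: 21.35
eef_pos: [0.5705, -0.2188, 0.0777]
ee_rot: [3.14, 0.0, -1.635]
force: [-5.0, 0.9, 5.6]
width: 0.0117
```

Run:
```python
from g import *
s=get_state(); show(s); print(s['moment'].round(2), (Rg.T@s['force']).round(1))
```

```text
gauge in guide mm [-5.5 -0.6 24.7] tilt 0.1 eYXZ [-0.1 -0.   0. ]
footbot [-39.5  24.6] foottop [-39.5  28.6] bodyR [14.5 24.7] webtopL [-21.6  86.6] F [-5.   0.9  5.6] t 21.35 w 11.7
[0.47 1.77 0.01] [ 5.  -0.6  5.6]
```

step_arm:
  commands: "0 0.5 0 0 0 0;0 0 0 0 0 0"

```text
t: 21.6
eef_pos: [0.5704, -0.2188, 0.0777]
ee_rot: [3.141, -0.0, -1.635]
force: [-4.9, 1.2, 5.9]
width: 0.0121
```

Run:
```python
from g import *
s=get_state(); show(s); print(s['moment'].round(2), (Rg.T@s['force']).round(1))
```

```text
gauge in guide mm [-5.5 -0.6 24.6] tilt 0.0 eYXZ [-0.  0.  0.]
footbot [-39.5  24.6] foottop [-39.5  28.6] bodyR [14.5 24.7] webtopL [-21.5  86.6] F [-4.9  1.2  5.9] t 21.6 w 12.1
[ 0.37  1.56 -0.04] [ 5.  -0.9  5.9]
```

step_arm:
  commands: "0 0.5 0 0 0 0;0 0 0 0 0 0"

```text
t: 21.85
eef_pos: [0.5704, -0.2188, 0.0777]
ee_rot: [-3.141, -0.0, -1.635]
force: [-3.6, -0.3, 5.6]
width: 0.0121
```

Run:
```python
from g import *
s=get_state(); show(s); print(s['moment'].round(2), (Rg.T@s['force']).round(1))
```

```text
gauge in guide mm [-5.6 -0.6 24.6] tilt -0.0 eYXZ [0. 0. 0.]
footbot [-39.6  24.7] foottop [-39.6  28.7] bodyR [14.4 24.6] webtopL [-21.5  86.6] F [-3.6 -0.3  5.6] t 21.85 w 12.1
[ 0.27  1.25 -0.05] [3.6 0.5 5.6]
```

step_arm:
  commands: "0 0.8 -1 0 0 0;4 0 0 0 0 0;8 0 0 0 0 0;10 0 0 0 0 0"

```text
t: 22.35
eef_pos: [0.5683, -0.2413, 0.0782]
ee_rot: [3.142, 0.0, -1.635]
force: [1.1, -0.3, -3.9]
width: 0.0118
```

Run:
```python
from g import *
s=get_state(); show(s); print(s['moment'].round(2), (Rg.T@s['force']).round(1))
```

```text
gauge in guide mm [-4.8 21.9 25.1] tilt 0.0 eYXZ [-0.  -0.   0.1]
footbot [-38.8  25.1] foottop [-38.8  29.1] bodyR [15.2 25.1] webtopL [-20.8  87.1] F [ 1.1 -0.3 -3.9] t 22.35 w 11.8
[-0.02 -0.47 -0.01] [-1.1  0.2 -3.9]
```

step_arm:
  commands: "8 0 0.5 0 0 0;10 0 0.3 0 0 0;10 0 0 0 0 0;0 0 0 0 0 0"

```text
t: 22.85
eef_pos: [0.5661, -0.2697, 0.0778]
ee_rot: [3.142, -0.0, -1.636]
force: [0.2, -1.1, -1.7]
width: 0.0125
```

Run:
```python
from g import *
s=get_state(); show(s); print(s['moment'].round(2), (Rg.T@s['force']).round(1))
```

```text
gauge in guide mm [-4.6 50.4 24.7] tilt 0.0 eYXZ [-0.  0. -0.]
footbot [-38.6  24.7] foottop [-38.6  28.7] bodyR [15.4 24.7] webtopL [-20.6  86.7] F [ 0.2 -1.1 -1.7] t 22.85 w 12.5
[-0.33 -0.02  0.02] [-0.3  1.1 -1.7]
```

Slides freely. Continue 26 mm.

step_arm:
  commands: "9 0 0.3 0 0 0;9 0 0 0 0 0;8 0 0 0 0 0;0 0 0 0 0 0;0 0 0 0 0 0"

```text
t: 23.48
eef_pos: [0.5649, -0.2954, 0.0777]
ee_rot: [-3.141, -0.001, -1.635]
force: [-0.4, -2.4, 2.7]
width: 0.0119
```

Run:
```python
from ov import *
s=get_state(); show(s); print(s['moment'].round(2), (Rg.T@s['force']).round(1))
p=grab_frame('side'); overlay(p,s,'o18.png',(250,200,370,325),4.8,ang=-1.36)
p=grab_frame('wrist'); save(p,'w18.png')
```

```text
gauge in guide mm [-5.1 76.2 24.6] tilt -0.0 eYXZ [0.  0.1 0. ]
footbot [-39.1  24.6] foottop [-39.1  28.6] bodyR [14.9 24.6] webtopL [-21.   86.6] F [-0.4 -2.4  2.7] t 23.475 w 11.9
[-1.12 -0.02  0.08] [0.2 2.4 2.7]
```

View pics/o18.png

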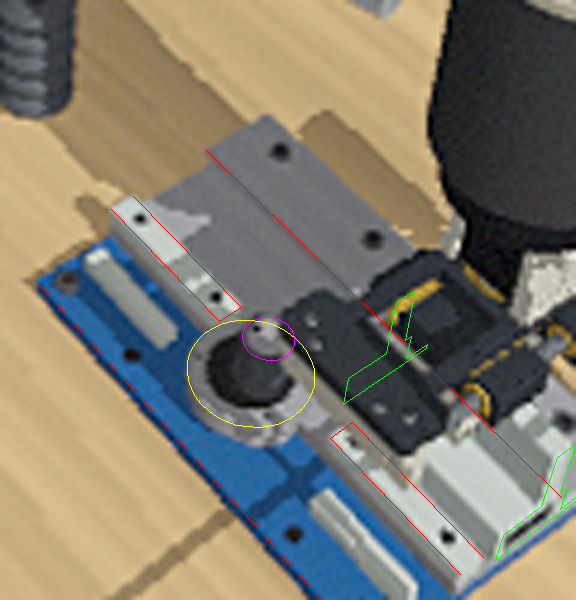

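step_arm:
  commands: "0 0 0 0 0 0;0 0 0 0 0 0;0 0 0 0 0 0"
  jaw: 28

```text
t: 23.95
eef_pos: [0.5645, -0.2942, 0.0771]
ee_rot: [3.141, 0.0, -1.635]
force: [0.3, -1.4, 0.1]
width: 0.0272
```

step_arm:
  commands: "0 0 -20 0 0 0;0 0 -50 0 0 0;0 0 -50 0 0 0;-40 0 -30 0 0 0;-20 0 0 0 0 0;0 0 0 0 0 0"

```text
t: 24.7
eef_pos: [0.5684, -0.2332, 0.2271]
ee_rot: [3.141, 0.001, -1.633]
force: [0.1, 0.3, -0.3]
width: 0.028
```

Run:
```python
from b import *
s=get_state(); print(s['t'],s['eef_pos'])
p=grab_frame('wrist'); overlay(p,s,'o19.png',(150,0,400,250),2.4,held=False,gp=[-5,75.8,22,0],ang=-1.36); np.save('w19.npy',dict(p=p,s=s),allow_pickle=True)
p=grab_frame('side'); save(cv2.resize(p['frame'][110:350,150:420],None,fx=2.4,fy=2.4,interpolation=2),'s19.png')
```

```text
24.7 [ 0.56835062 -0.23319624  0.22706367]
```

View pics/o19.png

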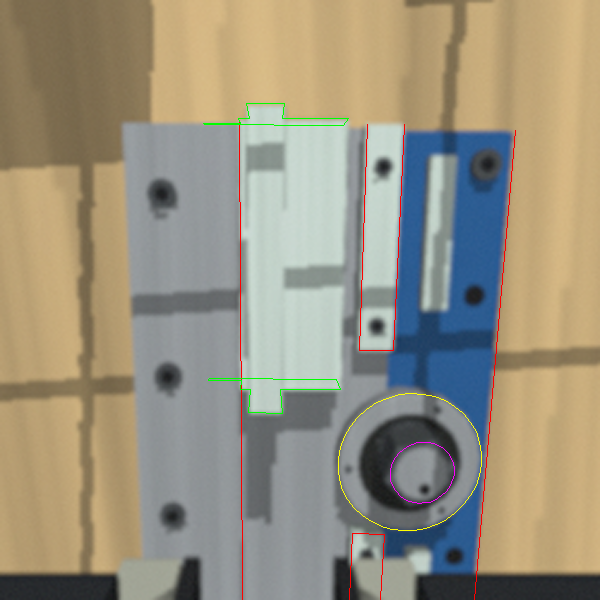

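View pics/s19.png

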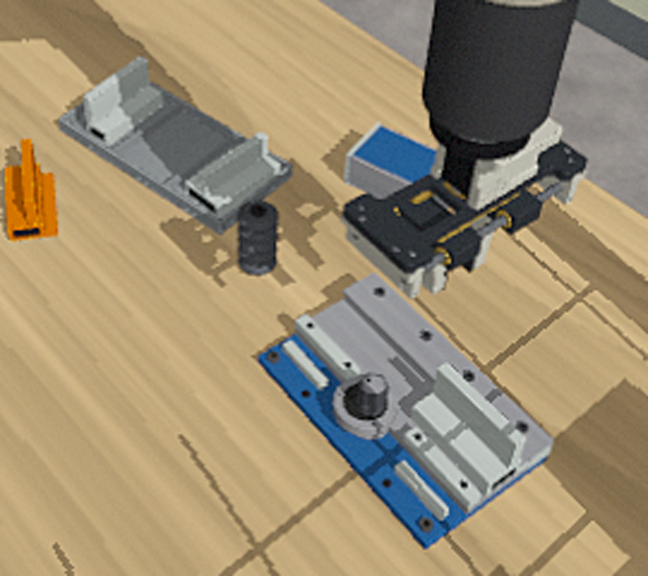

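Run:
```python
from g import *
d=np.load('w19.npy',allow_pickle=True).item(); p,s=d['p'],d['s']
b=p['frame'][155:230,280:360]; save(cv2.resize(b,None,fx=7,fy=7,interpolation=2),'w19z.png')
g=lambda u,v,z:(Rg.T@(onz(p,np.array((u,v)),z,s)-O)*1e3)
print('punch',g(425/2.4+150,489/2.4,.072))
gr=cv2.cvtColor(p['frame'],cv2.COLOR_RGB2GRAY)
print('gauge end top z44',g(340/2.4+150,389/2.4,.044))
```

```text
punch [45.89387201 -6.794936   72.        ]
gauge end top z44 [15.27249302 25.67273585 44.        ]
```

View pics/w19z.png

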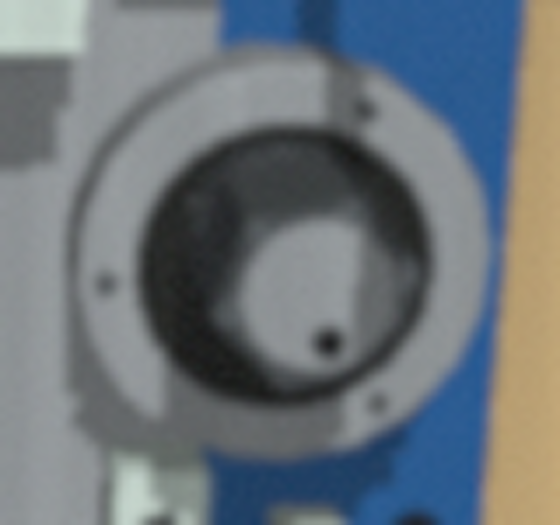

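```bash
python3 -c "
from h import *
print(get_state()['t']); job_done()"
```

```text
24.8
the job is handed in; nothing more can be done
```

The roller is set to the gauge with about half a millimetre of play. The gauge slid out freely and lies flat on the bed, clear of the roller. I handed the job in at 24.8 s.

- **Start:** The bolt was already backed off, at about -0.22 rad (gap close to 46 mm), so I did not turn it first.
- **Gauge in:** I took the gauge from the middle tray bay. It went in tilted 25°, foot under the lip, then swung down flat and was let go, with no notable contact force.
- **Roller set:** I turned the bolt clockwise until the gripper stood at about -78° (-1.36 rad), a gap of about 40.45 mm, and let go.
- **Gap checks:** The readings differed a little. The punch mark gave about -75 to -76° (gap about 40.7 mm), and the roller rim in the picture gave about 40.2 mm. The side play felt while gripping the gauge was roughly 0.7 mm. All lie between 40 and 41 mm.
- **Slide check:** I slid the gauge along the guide's +y. The drag was about 2 N at most and it did not jam; early in the slide the wrist carried the gauge's weight, so I eased it back onto the bed.
- **End position:** The gauge is let go with its foot under the lip, its centre at about y 76 mm. Its trailing end is about 2.5 mm past the roller, and the leading end overhangs the bed by about 1 mm.
- **Other things:** In the last pictures the screw stack and the other tray pieces looked as they were. The calibrator was partly hidden, and I did not measure any of them.

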